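# Stock the sprinkle shelf from the gravity dispenser

## Robot

A 7-joint arm with a two-finger parallel gripper is mounted at the origin on the work surface. World frame = base frame: x ahead of the robot, y to its left, z up, the work surface at z = 0. Lengths are in m, angles in rad, forces in N, time in s.
With the tool pointing down it reaches from about 0.425 to 1.025 m from the base axis. Payload 9.4 kg.
Tool frame: the origin (TCP) lies between the finger pads; the fingertips stand ahead of it and the grasp point (between the pads) lies 2 mm behind it (env.tcp_to_tips is the y of the fingertips in the tool frame, in m); y points along the fingers, x is the direction in which the jaws open and shut, and the axes are right-handed (so a half turn about y gives the same grasp; the last joint's range is limited). The gripper opens to 93 mm and grips with 3 to 60 N. Pads are 15 mm wide; open, the fingers measure 128 mm over their backs; the gripper's body (75 mm by 188 mm) begins 65 mm behind the grasp point.
Start: joints at [1.175, 0.599, -0.003, 1.599, 0.002, 0.943, -0.08], TCP at [0.227, -0.688, 0.236] pointing down, gripper open.
Joint ranges: [-2.57, 2.57], [-0.35, 1.97], [-1.29, 1.29], [0.11, 2.56], [-1.05, 4.19], [0.11, 1.86], [-2.63, 2.63]. Speed limits (rad/s): [2.22, 2.22, 3.01, 3.01, 3.14, 3.14, 3.14].

## Interface

Orientations are given as a 3x3 rotation matrix whose columns are the frame's x, y, z axes.
In Python, from plant import env, grab_frame gives the robot as it stands.
- The arm moves only by the tool jog_arm, never from a script. Its argument "increments" is a list of rows, each an object of numbers: "dx", "dy", "dz": the shift along the tool's x, y, z in m; "yaw": the turn about the tool's y in rad; "fingers": the opening in per cent of the stroke, from 0 (shut) to 100 (fully open). In form: [{"dx": .., "dy": .., "dz": .., "yaw": .., "fingers": ..}, ...]. A call has 1 to 10 rows; each row is the pose to reach, as a shift and turn from the pose measured when the call began, along the tool's axes at that moment; what a row does not reach only later rows make up. A row lasts 1/8 s, in which the tool goes at most 62.5 mm and 10.7 degrees, less where a joint would pass 70% of its speed; a pose out of reach is approached as far as the arm can. A call with a gripper value outside its range is refused whole. The fingers move at their own pace and stop on an object; "newtons" is the grip in N (left out, the last holds). Time passes only in rows, so rows that repeat a pose let the fingers close. It gives the time, the measured TCP pose, the force and the opening at its end, in the units of the state.
- env.sense(): the state, without advancing time (a new reading comes with each control period).
- grab_frame(name): name is "side" or "top" or "wrist"; returns a dict with "color" (400x640x3 uint8, red, green, blue), "fovy" (degrees; the focal length in pixels is half the picture's height over the tangent of half this angle, whatever the lens; pixels are square), "cx", "cy" (the principal point, pixels), "R" (3x3) and "t" (3): a world point X has camera coordinates R X + t. Camera axes: x right, y down, z forward; pixel columns grow to the right and rows downward; lengths in m; the calibration is good to about 2 mm. A picture is of the moment at which its call begins. There is no depth.
- env.finish_job(): hands the job in, once; it reports no verdict.
The state is a dict: "time": time; "joint_pos": joint angles; "dq": joint speeds; "effort": joint torques, N m; "ee_pos": TCP position; "eef_rot": TCP orientation; "contact_force": force on the tool from outside, world axes, zero at the start; "torque": the same for the moment, N m; "gripper_width": finger opening in m.
Only numpy, scipy, OpenCV 4.12 (cv2) and the standard library are available. Lean on these libraries where they do the work, as an engineer would, in place of code of your own. Each camera call takes 0.05 s, during which the arm holds its last target. There are 200 camera calls.

## Task

Empty the gravity dispenser of its sprinkle tins: work the pusher to bring them out one by one from the bottom of the stack, and set them out, with any tin that already lies askew on the shelf, on the shelf board in a neat side-by-side row, label up, one squarely on each marked place, starting beside the blue end panel and leaving no empty place between tins. Leave the pusher pulled back home, and don't disturb the cake pan, comb, whisk or jar.

Things in the scene. Friction and masses are not known exactly. Their poses are not given: they have to be found in the camera images.
- dispenser: Fixed gravity dispenser. White base plate 8 mm thick, x -70..70, y -170..140 mm. On it an aluminium column, 79 (x) by 61 (y) mm outside, 110 mm high, holds a flat stack of tins; a blue roof bar stops tins leaving at the top. A 21 mm high slot under its +y wall lets only the bottom tin out onto the open plate. Origin: underside of the plate, on the column's axis.
- pusher (a joint): Travel (m) of the blue pusher along the dispenser's +y: 0 = home, pulled right back; 0.09 = right in. No spring, friction about 1.5 N, stays where left. A full stroke shoves the bottom tin out to 'outlet'; the rest of the stack rides on the pusher (10 mm high) and drops when it is pulled home.
- pusher_grip (a point): Point on the axis of the pusher's upright wooden handle, 95 mm above the trolley top. The handle is a post 28 mm (dispenser's x) by 22 mm (its y), top at 110 mm; it stands 152 mm to the -y side of the column's axis at home, 62 mm when pushed in. Moves with the pusher.
- outlet (a point): Fixed point on the upper face of the dispenser plate, 79 mm to the +y side of the column axis, where the centre of a pushed-out tin comes to lie; axes as the dispenser.
- shelf: Low wooden shelf board, fixed on the trolley top: 150 mm (x) by 340 mm (y), 12 mm thick, with a blue end panel 6 mm thick, 40 mm high at its -y end (to the robot's right). Five cork-coloured marks 64 x 46 mm with grey borders (72 x 54 mm) lie in a row along its y, 60 mm apart, long sides along its x. Origin: centre of its underside.
- place1 (a point): Centre of marked place 1 on the shelf's upper surface, next to the blue end panel; axes as the shelf's.
- place2 (a point): Centre of marked place 2 on the shelf's upper surface; axes as the shelf's.
- place3 (a point): Centre of marked place 3 on the shelf's upper surface; axes as the shelf's.
- place4 (a point): Centre of marked place 4 on the shelf's upper surface; axes as the shelf's.
- place5 (a point): Centre of marked place 5 on the shelf's upper surface, farthest from the blue panel; axes as the shelf's.
- tin1: Closed flat yellow sprinkle tin, 64 mm (its x) by 46 mm (its y) by 18 mm high, about 80 g, paper label with coloured dots on top. Origin: centre of its underside. Starts in the dispenser, its axes along the dispenser's.
- tin2: Closed flat red sprinkle tin, 64 mm (its x) by 46 mm (its y) by 18 mm high, about 80 g, paper label with coloured dots on top. Origin: centre of its underside. Starts in the dispenser, its axes along the dispenser's.
- tin3: Closed flat green sprinkle tin, 64 mm (its x) by 46 mm (its y) by 18 mm high, about 80 g, paper label with coloured dots on top. Origin: centre of its underside. Starts in the dispenser, its axes along the dispenser's.
- tin4: Closed flat orange sprinkle tin, 64 mm (its x) by 46 mm (its y) by 18 mm high, about 80 g, paper label with coloured dots on top; may be absent. Origin: centre of its underside. Starts in the dispenser, its axes along the dispenser's.
- tin5: Closed flat white sprinkle tin, 64 mm (its x) by 46 mm (its y) by 18 mm high, about 80 g, paper label with coloured dots on top; may be absent. Origin: centre of its underside. Starts, if there, lying askew on the shelf.
- cake_pan: Round aluminium cake pan, 160 mm wide, 50 mm high, bystander. Origin: underside centre.
- comb: Blue plastic decorating comb, 90 x 62 x 4 mm, lying flat, bystander.
- whisk: Flat stainless whisk, 270 mm long along its x, 70 mm wide, 18 mm high, lying down, bystander.
- jar: Glass sprinkle jar with red twist cap, 60 mm wide, 90 mm high, bystander. Origin: underside centre.

How it is judged:
On the way:
1. the pusher has been pushed right in, driving the bottom tin out (value of joint pusher above 0.08 m).
At the end, for the whole second after the job is handed in: Every tin present lies flat, label up (within 0.1 rad), at rest on the shelf within 10 mm of the centre of a marked place and square with it (either way round) within 0.15 rad; the filled places run from the blue end panel without a gap; the pusher is home (within 8 mm) (((horizontal distance between tin1 and place1 below 0.01 m and z of tin1 in the frame of place1 between -0.005 and 0.005 m) or (horizontal distance between tin1 and place2 below 0.01 m and z of tin1 in the frame of place2 between -0.005 and 0.005 m) or (horizontal distance between tin1 and place3 below 0.01 m and z of tin1 in the frame of place3 between -0.005 and 0.005 m) or (horizontal distance between tin1 and place4 below 0.01 m and z of tin1 in the frame of place4 between -0.005 and 0.005 m) or (horizontal distance between tin1 and place5 below 0.01 m and z of tin1 in the frame of place5 between -0.005 and 0.005 m)) and ((horizontal distance between tin2 and place1 below 0.01 m and z of tin2 in the frame of place1 between -0.005 and 0.005 m) or (horizontal distance between tin2 and place2 below 0.01 m and z of tin2 in the frame of place2 between -0.005 and 0.005 m) or (horizontal distance between tin2 and place3 below 0.01 m and z of tin2 in the frame of place3 between -0.005 and 0.005 m) or (horizontal distance between tin2 and place4 below 0.01 m and z of tin2 in the frame of place4 between -0.005 and 0.005 m) or (horizontal distance between tin2 and place5 below 0.01 m and z of tin2 in the frame of place5 between -0.005 and 0.005 m)) and ((horizontal distance between tin3 and place1 below 0.01 m and z of tin3 in the frame of place1 between -0.005 and 0.005 m) or (horizontal distance between tin3 and place2 below 0.01 m and z of tin3 in the frame of place2 between -0.005 and 0.005 m) or (horizontal distance between tin3 and place3 below 0.01 m and z of tin3 in the frame of place3 between -0.005 and 0.005 m) or (horizontal distance between tin3 and place4 below 0.01 m and z of tin3 in the frame of place4 between -0.005 and 0.005 m) or (horizontal distance between tin3 and place5 below 0.01 m and z of tin3 in the frame of place5 between -0.005 and 0.005 m)) and ((horizontal distance between tin4 and place1 below 0.01 m and z of tin4 in the frame of place1 between -0.005 and 0.005 m) or (horizontal distance between tin4 and place2 below 0.01 m and z of tin4 in the frame of place2 between -0.005 and 0.005 m) or (horizontal distance between tin4 and place3 below 0.01 m and z of tin4 in the frame of place3 between -0.005 and 0.005 m) or (horizontal distance between tin4 and place4 below 0.01 m and z of tin4 in the frame of place4 between -0.005 and 0.005 m) or (horizontal distance between tin4 and place5 below 0.01 m and z of tin4 in the frame of place5 between -0.005 and 0.005 m)) and ((horizontal distance between tin5 and place1 below 0.01 m and z of tin5 in the frame of place1 between -0.005 and 0.005 m) or (horizontal distance between tin5 and place2 below 0.01 m and z of tin5 in the frame of place2 between -0.005 and 0.005 m) or (horizontal distance between tin5 and place3 below 0.01 m and z of tin5 in the frame of place3 between -0.005 and 0.005 m) or (horizontal distance between tin5 and place4 below 0.01 m and z of tin5 in the frame of place4 between -0.005 and 0.005 m) or (horizontal distance between tin5 and place5 below 0.01 m and z of tin5 in the frame of place5 between -0.005 and 0.005 m)) and angle between each of tin1, tin2, tin3, tin4, tin5's own z axis and vertical below 0.1 rad and angle between the x axis of each of tin1, tin2, tin3, tin4, tin5 and the x axis of shelf, either way round below 0.15 rad and linear speed of each of tin1, tin2, tin3, tin4, tin5 below 0.02 m/s and ((horizontal distance between tin1 and place1 below 0.01 m and z of tin1 in the frame of place1 between -0.005 and 0.005 m) or (horizontal distance between tin2 and place1 below 0.01 m and z of tin2 in the frame of place1 between -0.005 and 0.005 m) or (horizontal distance between tin3 and place1 below 0.01 m and z of tin3 in the frame of place1 between -0.005 and 0.005 m) or (horizontal distance between tin4 and place1 below 0.01 m and z of tin4 in the frame of place1 between -0.005 and 0.005 m) or (horizontal distance between tin5 and place1 below 0.01 m and z of tin5 in the frame of place1 between -0.005 and 0.005 m)) and ((horizontal distance between tin1 and place2 below 0.01 m and z of tin1 in the frame of place2 between -0.005 and 0.005 m) or (horizontal distance between tin2 and place2 below 0.01 m and z of tin2 in the frame of place2 between -0.005 and 0.005 m) or (horizontal distance between tin3 and place2 below 0.01 m and z of tin3 in the frame of place2 between -0.005 and 0.005 m) or (horizontal distance between tin4 and place2 below 0.01 m and z of tin4 in the frame of place2 between -0.005 and 0.005 m) or (horizontal distance between tin5 and place2 below 0.01 m and z of tin5 in the frame of place2 between -0.005 and 0.005 m)) and ((horizontal distance between tin1 and place3 below 0.01 m and z of tin1 in the frame of place3 between -0.005 and 0.005 m) or (horizontal distance between tin2 and place3 below 0.01 m and z of tin2 in the frame of place3 between -0.005 and 0.005 m) or (horizontal distance between tin3 and place3 below 0.01 m and z of tin3 in the frame of place3 between -0.005 and 0.005 m) or (horizontal distance between tin4 and place3 below 0.01 m and z of tin4 in the frame of place3 between -0.005 and 0.005 m) or (horizontal distance between tin5 and place3 below 0.01 m and z of tin5 in the frame of place3 between -0.005 and 0.005 m)) and ((horizontal distance between tin1 and place4 below 0.01 m and z of tin1 in the frame of place4 between -0.005 and 0.005 m) or (horizontal distance between tin2 and place4 below 0.01 m and z of tin2 in the frame of place4 between -0.005 and 0.005 m) or (horizontal distance between tin3 and place4 below 0.01 m and z of tin3 in the frame of place4 between -0.005 and 0.005 m) or (horizontal distance between tin4 and place4 below 0.01 m and z of tin4 in the frame of place4 between -0.005 and 0.005 m) or (horizontal distance between tin5 and place4 below 0.01 m and z of tin5 in the frame of place4 between -0.005 and 0.005 m)) and value of joint pusher below 0.008 m); the robot touches nothing.
It fails at once if the cake pan is moved more than 40 mm (distance of cake_pan from where it was at the start of the episode above 0.04 m).
It fails at once if the comb is moved more than 40 mm (distance of comb from where it was at the start of the episode above 0.04 m).
It fails at once if the whisk is moved more than 40 mm (distance of whisk from where it was at the start of the episode above 0.04 m).
It fails at once if the jar is moved more than 40 mm (distance of jar from where it was at the start of the episode above 0.04 m).
Of tin4, tin5 only 1 to 2 are there at a start; the rules pass over those that are not, and their reading is None.
At some moment in a run one of tin1, tin2, tin3, tin4, tin5 may be knocked a few centimetres aside while the robot is not near it.
Once in a run the grip may slacken for a moment while it holds something.
It also fails if it takes over 210 s, if anything falls off the work surface, if the arm or the gripper's body presses on something with over 40 N, if the wrist force passes 120 N, or if a joint passes its speed limit or range.

## Working session

There is one attempt and no reset: what is moved stays moved. The work goes in short steps, Python scripts to look and compute and a tool call to move; the robot and the scene stay as the last step left them, time stands still between calls to the robot, and variables do not carry over. Pictures are saved under pics/ and viewed, about 12 in all and at most 16, crops included, and the job is handed in when it is done.

Besides the shell and the picture viewer there is one more tool, called after "Request:" by a JSON object that holds its "fn" and its "kwargs". jog_arm: Moves the arm, as the interface text tells. Its arguments: {"type":"object","properties":{"increments":{"type":"array","items":{"type":"object","properties":{"dx":{"type":"number"},"dy":{"type":"number"},"dz":{"type":"number"},"yaw":{"type":"number"},"fingers":{"type":"number"}}}},"newtons":{"type":"number"}},"required":["increments"]}

```bash
mkdir -p pics; ls; cat > h.py <<'E'
import numpy as np, cv2
from plant import env, grab_frame
def K(f):
    h=f["color"].shape[0]; fl=h/2/np.tan(np.radians(f["fovy"])/2); return fl
def ray(f,u,v):
    fl=K(f); d=np.array([(u-f["cx"])/fl,(v-f["cy"])/fl,1.]); R=np.array(f["R"]);t=np.array(f["t"])
    return -R.T@t, R.T@d
def on(f,u,v,z):
    c,d=ray(f,u,v); return c+d*(z-c[2])/d[2]
def proj(f,X):
    p=np.array(f["R"])@np.array(X)+np.array(f["t"]); fl=K(f); return p[0]/p[2]*fl+f["cx"],p[1]/p[2]*fl+f["cy"]
def tri(obs):
    A=np.zeros((3,3));b=np.zeros(3)
    for f,u,v in obs:
        c,d=ray(f,u,v);d=d/np.linalg.norm(d);P=np.eye(3)-np.outer(d,d);A+=P;b+=P@c
    X=np.linalg.solve(A,b); return X
def shot(n,save=None):
    f=grab_frame(n)
    if save: cv2.imwrite(f"pics/{save}.png",f["color"][:,:,::-1])
    return f
E
python3 - <<'E'
from h import *
import pickle
F={}
for n in("side","top","wrist"):
    F[n]=shot(n,n+"0"); f=F[n]; c=-np.array(f["R"]).T@f["t"]; print(n,f["fovy"],f["cx"],f["cy"],c.round(3),np.array(f["R"]).round(2).tolist())
pickle.dump(F,open("f0.pkl","wb"))
s=env.sense();print(s["time"],s["ee_pos"],np.array(s["eef_rot"]).round(3).tolist(),s["gripper_width"],env.tcp_to_tips)
E
```

```text
pics
side 44.24649119296976 323.26585303403505 200.2470392271079 [0.108 0.745 0.682] [[-0.82, -0.58, 0.02], [-0.33, 0.44, -0.84], [0.47, -0.69, -0.55]]
top 45.13561097422636 315.4336326407826 210.7063167354543 [ 0.388 -0.01   1.396] [[0.03, -1.0, 0.01], [-0.98, -0.03, -0.19], [0.19, -0.0, -0.98]]
wrist 64.4057030509159 318.7307491771895 199.5311919552581 [ 0.296 -0.665  0.385] [[0.31, -0.95, -0.0], [-0.92, -0.3, 0.26], [-0.25, -0.08, -0.97]]
0.15 [ 0.22709344 -0.68816495  0.23497986] [[0.313, -0.0, 0.95], [-0.95, 0.001, 0.313], [-0.001, -1.0, -0.0]] 0.09315596149489008 0.017
```

View pics/top0.png

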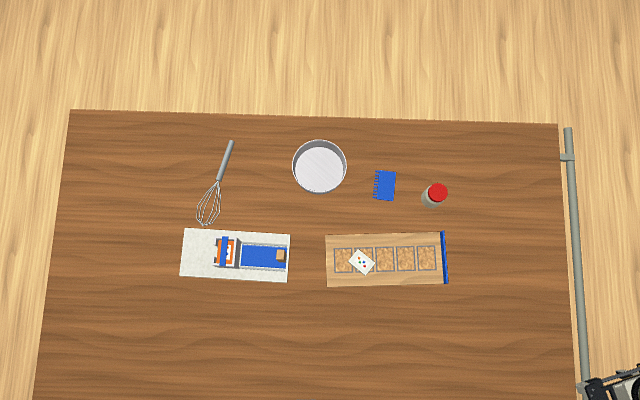

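View pics/side0.png

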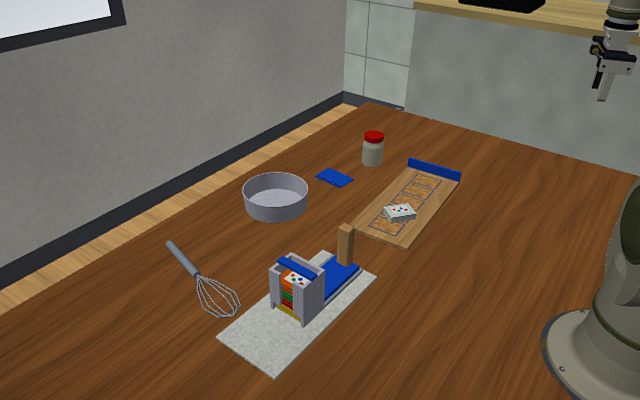

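The top view shows the dispenser at the left (plate corners about (183,228), (291,234), (288,283), (180,276)) with its handle at (281,254). The shelf is at the right, with the blue panel at (444,258) and the white tin askew at (362,262). The side view shows four tins in the column: orange on top, then green and red, with yellow at the bottom. That makes five tins in all.

```bash
python3 - <<'E'
from h import *
import pickle
F=pickle.load(open("f0.pkl","rb")); f=F["top"]; g=F["side"]
for n,u,v,z in [("plate",183,228,.008),("plate",291,234,.008),("plate",288,283,.008),("plate",180,276,.008),("shelf",325,234,.012),("shelf",327,288,.012),("shelf",441,231,.012),("shelf",447,284,.012),("handle",281,254,.11),("tin5",362,262,.03)]+[("pl",x,y,.012) for x,y in((343,260),(384,259.5),(405,259),(427,258))]:
    print(n,on(f,u,v,z).round(4))
print("tri handle top",tri([(f,281,254),(g,346,227)]).round(3), "tin5",tri([(f,362,262),(g,399,211)]).round(3))
E
```

```text
plate [0.5874 0.3702 0.008 ]
plate [0.579  0.0557 0.008 ]
plate [0.4379 0.0589 0.008 ]
plate [0.4489 0.3678 0.008 ]
shelf [ 0.5814 -0.043   0.012 ]
shelf [ 0.4269 -0.0525  0.012 ]
shelf [ 0.6001 -0.3802  0.012 ]
shelf [ 0.4479 -0.3943  0.012 ]
handle [0.5104 0.0755 0.11  ]
tin5 [ 0.502  -0.1494  0.03  ]
pl [ 0.5076 -0.0966  0.012 ]
pl [ 0.5125 -0.2144  0.012 ]
pl [ 0.5157 -0.2748  0.012 ]
pl [ 0.5204 -0.3382  0.012 ]
tri handle top [0.512 0.076 0.108] tin5 [ 0.504 -0.149  0.025]
```

```bash
cat >> h.py <<'E'
def rel(X,phi,s=None):
    s=s or env.sense(); R=np.array(s["eef_rot"]); p=np.array(s["ee_pos"])
    d=R.T@(np.array(X)-p); a=np.arctan2(R[1,0],R[0,0]); y=(phi-a+np.pi)%(2*np.pi)-np.pi
    print("rel d",d.round(4),"yaw",round(-y,4),"| t",round(s["time"],2),"p",p.round(4),"ang",round(a,4),"w",round(s["gripper_width"],4))
E
python3 -c "
from h import *
rel([.51,-.27,.27],.053)"
```

```text
rel d [-0.3084 -0.0347  0.3997] yaw -1.305 | t 0.15 p [ 0.2271 -0.6882  0.235 ] ang -1.252 w 0.0932
```

Request:
{"fn": "jog_arm", "kwargs": {"increments": [{"dx": -0.308, "dy": -0.035, "dz": 0.4, "yaw": -1.305, "fingers": 100}, {"dx": -0.308, "dy": -0.035, "dz": 0.4, "yaw": -1.305}, {"dx": -0.308, "dy": -0.035, "dz": 0.4, "yaw": -1.305}, {"dx": -0.308, "dy": -0.035, "dz": 0.4, "yaw": -1.305}, {"dx": -0.308, "dy": -0.035, "dz": 0.4, "yaw": -1.305}, {"dx": -0.308, "dy": -0.035, "dz": 0.4, "yaw": -1.305}, {"dx": -0.308, "dy": -0.035, "dz": 0.4, "yaw": -1.305}, {"dx": -0.308, "dy": -0.035, "dz": 0.4, "yaw": -1.305}, {"dx": -0.308, "dy": -0.035, "dz": 0.4, "yaw": -1.305}, {"dx": -0.308, "dy": -0.035, "dz": 0.4, "yaw": -1.305}]}}

```text
$.increments[1]: bad value
```

```bash
python3 -c "
from h import *
import pickle
f=shot('wrist','w1'); pickle.dump(f,open('w1.pkl','wb'))
rel([.51,-.27,.27],.053)"
```

```text
rel d [-0.3085 -0.0346  0.3997] yaw -1.3049 | t 0.2 p [ 0.2271 -0.6882  0.2351] ang -1.2519 w 0.0929
```

View pics/w1.png

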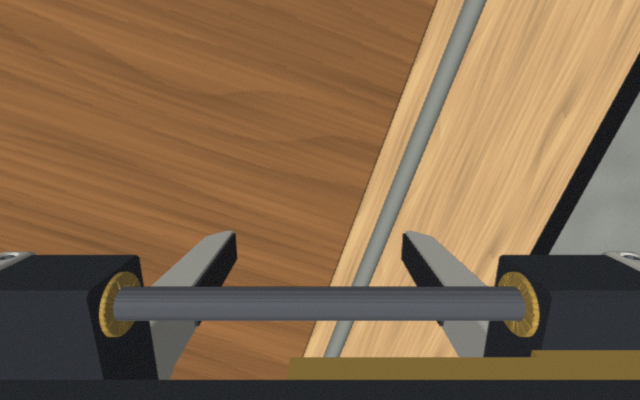

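Three pictures so far. That move was refused, so this one shows only the start pose, with the fingers hiding rows below about 230.

Request:
{"fn": "jog_arm", "kwargs": {"increments": [{"dx": -0.308, "dy": -0.035, "dz": 0.4, "yaw": -1.305, "fingers": 100}, {"dx": -0.308, "dy": -0.035, "dz": 0.4, "yaw": -1.305, "fingers": 100}, {"dx": -0.308, "dy": -0.035, "dz": 0.4, "yaw": -1.305, "fingers": 100}, {"dx": -0.308, "dy": -0.035, "dz": 0.4, "yaw": -1.305, "fingers": 100}, {"dx": -0.308, "dy": -0.035, "dz": 0.4, "yaw": -1.305, "fingers": 100}, {"dx": -0.308, "dy": -0.035, "dz": 0.4, "yaw": -1.305, "fingers": 100}, {"dx": -0.308, "dy": -0.035, "dz": 0.4, "yaw": -1.305, "fingers": 100}, {"dx": -0.308, "dy": -0.035, "dz": 0.4, "yaw": -1.305, "fingers": 100}, {"dx": -0.308, "dy": -0.035, "dz": 0.4, "yaw": -1.305, "fingers": 100}, {"dx": -0.308, "dy": -0.035, "dz": 0.4, "yaw": -1.305, "fingers": 100}]}}

```text
time: 1.45
ee_pos: [0.5104, -0.2703, 0.2702]
eef_rot: [[0.999, -0.001, -0.054], [0.054, 0.001, 0.999], [-0.001, -1.0, 0.001]]
contact_force: [-0.5, -0.4, 0.1]
gripper_width: 0.0929
```

```bash
python3 -c "
from h import *
import pickle
f=shot('wrist','w2'); pickle.dump(f,open('w2.pkl','wb'))
rel([.51,-.27,.27],.053)"
```

```text
rel d [0.0003 0.0001 0.0013] yaw -0.0009 | t 1.5 p [ 0.5097 -0.2714  0.2701] ang 0.0521 w 0.0934
```

View pics/w2.png

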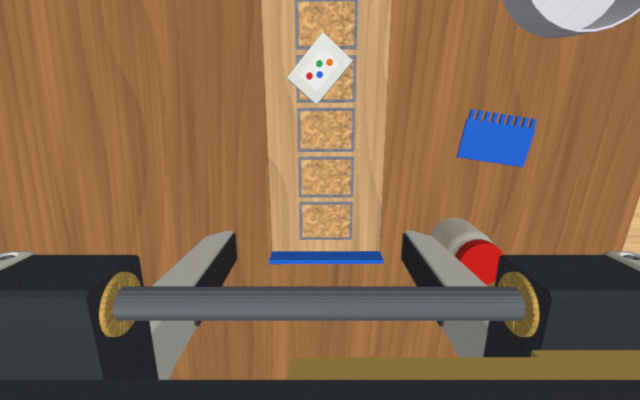

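The wrist view shows the five marks in a column near u≈326, at v≈220, 177, 130, 78 and 22, and the white tin at (320,68). The jar is at (480,260) and the comb at (497,138).

```bash
cat > meas.py <<'E'
from h import *
def blobs(mask,amin):
    n,_,st,c=cv2.connectedComponentsWithStats(mask.astype(np.uint8)); return [(c[i],st[i]) for i in range(1,n) if st[i,4]>amin]
def bordermarks(f,umin,umax,vmin,vmax):
    "centres of the grey-blue bordered frames"
    I=f["color"].astype(int); m=(I[:,:,2]-I[:,:,0]>-25)&(I.max(2)<190)
    k=np.zeros(m.shape,bool);k[vmin:vmax,umin:umax]=1;m=(m&k).astype(np.uint8)
    m=cv2.morphologyEx(m,cv2.MORPH_CLOSE,np.ones((3,3)))
    out=[]
    for c in cv2.findContours(m,cv2.RETR_EXTERNAL,cv2.CHAIN_APPROX_NONE)[0]:
        if cv2.contourArea(c)>150: out.append(cv2.minAreaRect(c))
    return out
def tinrect(f,mask,z):
    "largest blob -> world rectangle on plane z: centre, long-axis angle, size"
    c=max(cv2.findContours(mask.astype(np.uint8),cv2.RETR_EXTERNAL,cv2.CHAIN_APPROX_NONE)[0],key=cv2.contourArea)
    P=np.array([on(f,u,v,z)[:2] for u,v in cv2.convexHull(c)[:,0]],np.float32)*1000
    (x,y),(w,h),a=cv2.minAreaRect(P)
    if w<h: a+=90;w,h=h,w
    return np.array([x,y])/1000,np.radians((a+90)%180-90),(w,h)
E
python3 - <<'E'
from meas import *
import pickle
f=pickle.load(open("w2.pkl","rb")); F=pickle.load(open("f0.pkl","rb"));t=F["top"]
pl=[]
for r in bordermarks(f,280,370,0,244):
    pl.append(r[0]);print("w",np.round(r[0],1),np.round(r[1],1),on(f,*r[0],.012).round(4))
for r in bordermarks(t,330,441,240,276):
    print("t",np.round(r[0],1),np.round(r[1],1),on(t,*r[0],.012).round(4))
I=f["color"].astype(int); m=(I.min(2)>165); m[:,:270]=0;m[:,380:]=0;m[120:]=0
# white tin
m=cv2.morphologyEx(m.astype(np.uint8),cv2.MORPH_CLOSE,np.ones((7,7)))
print("tin5",tinrect(f,m,.03))
J=t["color"].astype(int); k=(J.min(2)>165); k[:,:345]=0;k[:,380:]=0;k[:245]=0;k[280:]=0
k=cv2.morphologyEx(k.astype(np.uint8),cv2.MORPH_CLOSE,np.ones((5,5)))
a=max(blobs(m,50),key=lambda b:b[1][4])[0];b=max(blobs(k,50),key=lambda b:b[1][4])[0]
print(a,b,"tri tin5 top",tri([(f,*a),(t,*b)]).round(4))
print("jar cap",tri([(f,480,260),(t,438,192)]).round(3), "comb",on(t,385,186,.004).round(3),"pan",on(t,319,166,.05).round(3))
E
```

```text
w [325.5 220.5] [37. 53.] [ 0.5236 -0.3353  0.012 ]
w [325.5 176.5] [39. 55.] [ 0.52  -0.275  0.012]
w [325.5 129.5] [57. 43.] [ 0.5165 -0.2152  0.012 ]
w [322.1  80.2] [46.5 69.6] [ 0.5089 -0.1573  0.012 ]
w [326.   24.5] [49. 62.] [ 0.5101 -0.0963  0.012 ]
t [401.  258.2] [24.8 69.4] [ 0.5175 -0.2634  0.012 ]
tin5 (array([ 0.50475092, -0.14672667]), np.float64(0.9131000666181104), (63.39457321166992, 45.57822799682617))
[319.32005087  67.92793557] [361.25895317 261.64187328] tri tin5 top [ 0.5039 -0.1467  0.0317]
jar cap [ 0.701 -0.352  0.083] comb [ 0.732 -0.218  0.004] pan [ 0.774 -0.02   0.05 ]
```

```bash
python3 -c "
from h import *
import pickle
f=pickle.load(open('w2.pkl','rb'));t=pickle.load(open('f0.pkl','rb'))['top']
print('place1,2,5',[tri([(f,*a),(t,*b)]).round(4) for a,b in (((325.5,220.5),(427,258)),((325.5,176.5),(405.5,259)),((326,24.5),(343.3,260)))])
rel([.5047,-.1467,.09],.913)
rel([.5047,-.1467,.031],.913)"
```

```text
place1,2,5 [array([ 0.5245, -0.3474, -0.025 ]), array([ 0.522 , -0.2886, -0.0564]), array([ 0.5088, -0.097 ,  0.0135])]
rel d [0.0017 0.1801 0.1247] yaw -0.8609 | t 1.5 p [ 0.5097 -0.2714  0.2701] ang 0.0521 w 0.0934
rel d [0.0017 0.2391 0.1246] yaw -0.8609 | t 1.5 p [ 0.5097 -0.2714  0.2701] ang 0.0521 w 0.0934
```

Request:
{"fn": "jog_arm", "kwargs": {"increments": [{"dx": 0.002, "dy": 0.05, "dz": 0.06, "yaw": -0.18, "fingers": 100}, {"dx": 0.002, "dy": 0.1, "dz": 0.1, "yaw": -0.36, "fingers": 100}, {"dx": 0.002, "dy": 0.14, "dz": 0.125, "yaw": -0.54, "fingers": 100}, {"dx": 0.002, "dy": 0.16, "dz": 0.125, "yaw": -0.72, "fingers": 100}, {"dx": 0.002, "dy": 0.18, "dz": 0.125, "yaw": -0.861, "fingers": 100}, {"dx": 0.002, "dy": 0.18, "dz": 0.125, "yaw": -0.861, "fingers": 100}, {"dx": 0.002, "dy": 0.2, "dz": 0.1246, "yaw": -0.861, "fingers": 100}, {"dx": 0.002, "dy": 0.22, "dz": 0.1246, "yaw": -0.861, "fingers": 100}, {"dx": 0.002, "dy": 0.239, "dz": 0.1246, "yaw": -0.861, "fingers": 100}, {"dx": 0.002, "dy": 0.239, "dz": 0.1246, "yaw": -0.861, "fingers": 100}]}}

```text
time: 2.75
ee_pos: [0.5046, -0.1477, 0.0311]
eef_rot: [[0.615, -0.002, -0.789], [0.789, -0.0, 0.615], [-0.002, -1.0, 0.002]]
contact_force: [-0.8, 0.2, 0.0]
gripper_width: 0.0931
```

Request:
{"fn": "jog_arm", "kwargs": {"increments": [{"dx": 0, "dy": 0, "dz": 0, "yaw": 0, "fingers": 50}, {"dx": 0, "dy": 0, "dz": 0, "yaw": 0, "fingers": 50}, {"dx": 0, "dy": 0, "dz": 0, "yaw": 0, "fingers": 50}, {"dx": 0, "dy": 0, "dz": 0, "yaw": 0, "fingers": 50}, {"dx": 0, "dy": -0.03, "dz": 0, "yaw": 0, "fingers": 50}, {"dx": 0, "dy": -0.06, "dz": 0, "yaw": 0, "fingers": 50}, {"dx": 0, "dy": -0.06, "dz": 0, "yaw": 0, "fingers": 50}], "newtons": 30}}

```text
time: 3.62
ee_pos: [0.5056, -0.148, 0.0926]
eef_rot: [[0.615, 0.001, -0.788], [0.788, -0.001, 0.615], [-0.0, -1.0, -0.001]]
contact_force: [0.4, -0.2, -1.0]
gripper_width: 0.0638
```

```bash
python3 -c "
from h import *
rel([.5101,-.0963,.09],.0565)
rel([.5101,-.0963,.031],.0565)"
```

```text
rel d [0.0436 0.0026 0.0283] yaw 0.8518 | t 3.62 p [ 0.5056 -0.148   0.0926] ang 0.9083 w 0.0638
rel d [0.0436 0.0616 0.0283] yaw 0.8518 | t 3.62 p [ 0.5056 -0.148   0.0926] ang 0.9083 w 0.0638
```

Request:
{"fn": "jog_arm", "kwargs": {"increments": [{"dx": 0.01, "dy": 0.0, "dz": 0.007, "yaw": 0.18, "fingers": 50}, {"dx": 0.02, "dy": 0.0, "dz": 0.014, "yaw": 0.36, "fingers": 50}, {"dx": 0.03, "dy": 0.0, "dz": 0.02, "yaw": 0.54, "fingers": 50}, {"dx": 0.0436, "dy": 0.0, "dz": 0.0283, "yaw": 0.72, "fingers": 50}, {"dx": 0.0436, "dy": 0.0, "dz": 0.0283, "yaw": 0.852, "fingers": 50}, {"dx": 0.0436, "dy": 0.01, "dz": 0.0283, "yaw": 0.852, "fingers": 50}, {"dx": 0.0436, "dy": 0.03, "dz": 0.0283, "yaw": 0.852, "fingers": 50}, {"dx": 0.0436, "dy": 0.05, "dz": 0.0283, "yaw": 0.852, "fingers": 50}, {"dx": 0.0436, "dy": 0.0608, "dz": 0.0283, "yaw": 0.852, "fingers": 50}, {"dx": 0.0436, "dy": 0.0608, "dz": 0.0283, "yaw": 0.852, "fingers": 50}]}}

```text
time: 4.88
ee_pos: [0.5095, -0.0964, 0.0307]
eef_rot: [[0.998, -0.001, -0.058], [0.058, -0.001, 0.998], [-0.001, -1.0, -0.001]]
contact_force: [-0.5, -0.2, -1.4]
gripper_width: 0.0641
```

Request:
{"fn": "jog_arm", "kwargs": {"increments": [{"dx": 0, "dy": 0, "dz": 0, "yaw": 0, "fingers": 90}, {"dx": 0, "dy": 0, "dz": 0, "yaw": 0, "fingers": 90}, {"dx": 0, "dy": 0, "dz": 0, "yaw": 0, "fingers": 90}, {"dx": 0, "dy": -0.05, "dz": -0.0, "yaw": 0, "fingers": 90}, {"dx": 0, "dy": -0.1, "dz": -0.04, "yaw": 0, "fingers": 90}, {"dx": 0, "dy": -0.15, "dz": -0.1, "yaw": 0, "fingers": 90}, {"dx": 0, "dy": -0.2, "dz": -0.14, "yaw": 0, "fingers": 90}, {"dx": 0, "dy": -0.2, "dz": -0.14, "yaw": 0, "fingers": 90}]}}

```text
time: 5.88
ee_pos: [0.5183, -0.2394, 0.2337]
eef_rot: [[0.999, 0.003, -0.054], [0.054, -0.004, 0.999], [0.003, -1.0, -0.004]]
contact_force: [-0.5, 0.4, -0.7]
gripper_width: 0.0838
```

```bash
python3 - <<'E'
from meas import *
import pickle
f=shot('wrist','w3'); pickle.dump(f,open('w3.pkl','wb'))
t=shot('top','t3'); pickle.dump(t,open('t3.pkl','wb'))
rel([.509,.0763,.2],-.031)
u,v=map(int,proj(f,[.51,-.096,.03])); print(u,v)
I=f["color"].astype(int); m=(I.min(2)>165); k=np.zeros(m.shape,bool); k[max(0,v-50):v+50,u-60:u+60]=1; m&=k
m=cv2.morphologyEx(m.astype(np.uint8),cv2.MORPH_CLOSE,np.ones((7,7)))
print("tin5",tinrect(f,m,.03))
w2=pickle.load(open("w2.pkl","rb"))
for r in bordermarks(f,u-60,u+60,v+20,300): print(np.round(r[0],1),np.round(r[1],1),on(f,*r[0],.012).round(4))
E
```

```text
rel d [0.0084 0.0312 0.3138] yaw 0.0869 | t 5.97 p [ 0.5181 -0.2374  0.2319] ang 0.0559 w 0.0836
316 41
tin5 (array([ 0.51051605, -0.09488179]), np.float64(0.0711549954726312), (64.13555908203125, 45.09376907348633))
[315.5 291. ] [ 16. 119.] [ 0.5237 -0.3913  0.012 ]
[317.5 251.5] [39. 57.] [ 0.5233 -0.3351  0.012 ]
[317.5 206. ] [59. 42.] [ 0.5202 -0.2751  0.012 ]
[317.  156.5] [45. 62.] [ 0.5164 -0.215   0.012 ]
[317.  102.5] [49. 64.] [ 0.5132 -0.1547  0.012 ]
[316.5  66. ] [10. 65.] [ 0.5107 -0.1168  0.012 ]
```

View pics/w3.png

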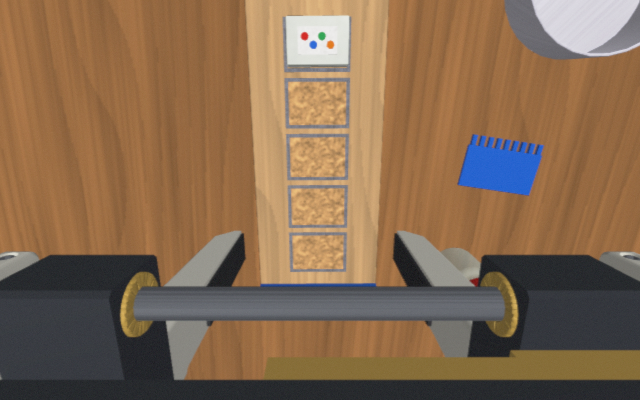

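The wrist view shows the white tin on place 5 at (317,41), about 1.5 mm off and square. The other four marks are clear at v≈102, 156, 206 and 251, and they agree between the two camera poses. The dispenser is next.

Request:
{"fn": "jog_arm", "kwargs": {"increments": [{"dx": 0.003, "dy": -0.04, "dz": 0.06, "yaw": 0.087, "fingers": 90}, {"dx": 0.003, "dy": -0.04, "dz": 0.12, "yaw": 0.087, "fingers": 90}, {"dx": 0.003, "dy": -0.04, "dz": 0.18, "yaw": 0.087, "fingers": 90}, {"dx": 0.003, "dy": -0.04, "dz": 0.225, "yaw": 0.087, "fingers": 90}, {"dx": 0.003, "dy": -0.04, "dz": 0.225, "yaw": 0.087, "fingers": 90}]}}

```text
time: 6.6
ee_pos: [0.5069, -0.0069, 0.2701]
eef_rot: [[1.0, -0.001, 0.022], [-0.022, -0.001, 1.0], [-0.001, -1.0, -0.001]]
contact_force: [-0.3, -0.4, 0.4]
gripper_width: 0.0837
```

```bash
python3 - <<'E'
from meas import *
import pickle
f=shot('wrist','w4'); pickle.dump(f,open('w4.pkl','wb'))
rel([.509,.0763,.097],-.031)
E
```

```text
rel d [-0.0002  0.1728  0.0862] yaw 0.0059 | t 6.65 p [ 0.5072 -0.0095  0.27  ] ang -0.0251 w 0.0838
```

View pics/w4.png

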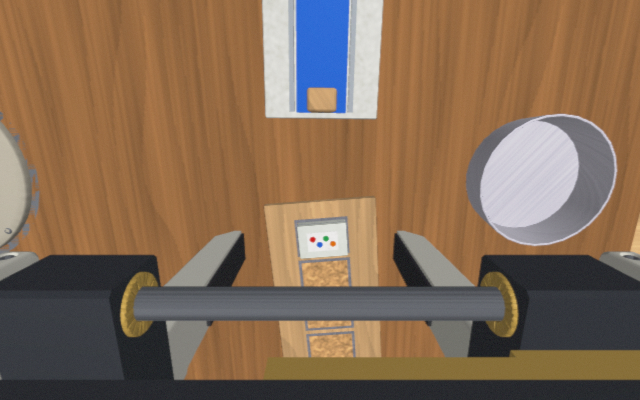

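The handle top is at (321,99), and the plate's near edge is at v≈117, u from 266 to 378.

```bash
python3 - <<'E'
from meas import *
import pickle
f=pickle.load(open('w4.pkl','rb'));F=pickle.load(open("f0.pkl","rb"));t=F["top"];g=F["side"]
I=f["color"].astype(int); m=(I[:,:,0]-I[:,:,2]>30); k=np.zeros(m.shape,bool);k[80:116,298:345]=1
b=max(blobs(m&k,100),key=lambda b:b[1][4]);print("blob",b)
for z in (.11,.108): print(tinrect(f,(m&k),z))
print("tri",tri([(f,*b[0]),(t,281,254)]),tri([(f,*b[0]),(g,346,227)]),tri([(f,*b[0]),(g,346,227),(t,281,254)]))
for p in((266,117),(378,117),(263,3),(382,3)): print(on(f,*p,.008).round(4))
E
```

```text
blob (array([321.48108926,  99.41603631]), array([308,  88,  28,  24, 661], dtype=int32))
(array([0.51206671, 0.07897116]), np.float64(-0.02249079487988268), (25.338964462280273, 20.45905876159668))
(array([0.51208221, 0.07905887]), np.float64(-0.022491061195991688), (25.50248908996582, 20.59111785888672))
tri [0.51262331 0.07886794 0.0822908 ] [0.51167666 0.07895299 0.10948561] [0.51151757 0.07750419 0.10840528]
[0.4427 0.0642 0.008 ]
[0.5833 0.061  0.008 ]
[0.4476 0.1912 0.008 ]
[0.5846 0.1881 0.008 ]
```

Request:
{"fn": "jog_arm", "kwargs": {"increments": [{"dx": 0.003, "dy": 0.02, "dz": 0.05, "yaw": 0.003, "fingers": 80}, {"dx": 0.003, "dy": 0.06, "dz": 0.089, "yaw": 0.003, "fingers": 80}, {"dx": 0.003, "dy": 0.11, "dz": 0.089, "yaw": 0.003, "fingers": 80}, {"dx": 0.003, "dy": 0.16, "dz": 0.089, "yaw": 0.003, "fingers": 80}, {"dx": 0.003, "dy": 0.173, "dz": 0.089, "yaw": 0.003, "fingers": 80}, {"dx": 0.003, "dy": 0.173, "dz": 0.089, "yaw": 0.003, "fingers": 10}, {"dx": 0.003, "dy": 0.173, "dz": 0.089, "yaw": 0.003, "fingers": 10}, {"dx": 0.003, "dy": 0.173, "dz": 0.089, "yaw": 0.003, "fingers": 10}, {"dx": 0.003, "dy": 0.173, "dz": 0.089, "yaw": 0.003, "fingers": 10}, {"dx": 0.003, "dy": 0.173, "dz": 0.089, "yaw": 0.003, "fingers": 10}], "newtons": 40}}

```text
time: 7.9
ee_pos: [0.5119, 0.0788, 0.0973]
eef_rot: [[1.0, -0.001, 0.028], [-0.028, -0.002, 1.0], [-0.001, -1.0, -0.002]]
contact_force: [-14.1, 2.1, 10.3]
gripper_width: 0.0289
```

Request:
{"fn": "jog_arm", "kwargs": {"increments": [{"dx": 0, "dy": 0, "dz": 0.012, "yaw": 0, "fingers": 10}, {"dx": 0, "dy": 0, "dz": 0.026, "yaw": 0, "fingers": 10}, {"dx": 0, "dy": 0, "dz": 0.04, "yaw": 0, "fingers": 10}, {"dx": 0, "dy": 0, "dz": 0.054, "yaw": 0, "fingers": 10}, {"dx": 0, "dy": 0, "dz": 0.066, "yaw": 0, "fingers": 10}, {"dx": 0, "dy": 0, "dz": 0.076, "yaw": 0, "fingers": 10}, {"dx": 0, "dy": 0, "dz": 0.084, "yaw": 0, "fingers": 10}, {"dx": 0, "dy": 0, "dz": 0.09, "yaw": 0, "fingers": 10}, {"dx": 0, "dy": 0, "dz": 0.091, "yaw": 0, "fingers": 10}, {"dx": 0, "dy": 0, "dz": 0.091, "yaw": 0, "fingers": 10}]}}

```text
time: 9.15
ee_pos: [0.5143, 0.1689, 0.0972]
eef_rot: [[1.0, -0.002, 0.029], [-0.029, -0.004, 1.0], [-0.002, -1.0, -0.004]]
contact_force: [-0.9, -8.0, 7.0]
gripper_width: 0.028
```

```bash
python3 - <<'E'
from meas import *
s=shot('side','s5');t=shot('top','t5');rel([.512,.0795,.097],-.028)
cv2.imwrite('pics/c5.png',np.hstack([cv2.resize(s["color"][200:400,200:400],None,fx=2,fy=2,interpolation=2),cv2.resize(t["color"][200:300,160:260],None,fx=4,fy=4,interpolation=2)])[:,:,::-1])
E
```

```text
rel d [ 0.0003  0.0005 -0.0894] yaw -0.0012 | t 9.25 p [0.5143 0.1689 0.0972] ang -0.0292 w 0.0276
```

View pics/c5.png

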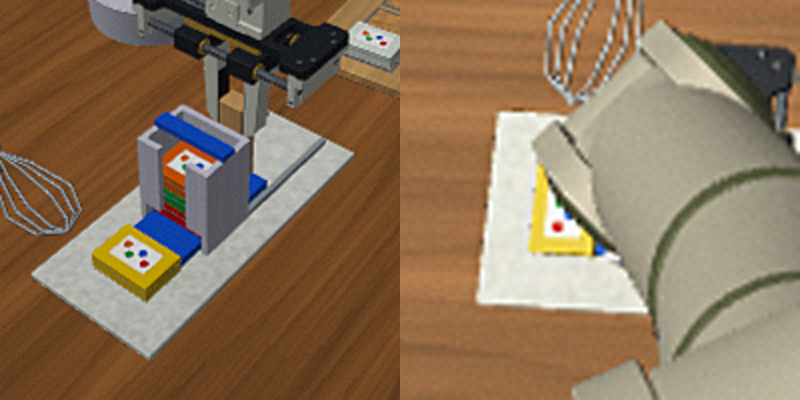

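The crop shows yellow pushed out flat on the plate, with red, green and orange still stacked on the pusher. Now pull the pusher home and move towards the outlet.

Request:
{"fn": "jog_arm", "kwargs": {"increments": [{"dx": 0, "dy": 0, "dz": -0.015, "yaw": 0, "fingers": 10}, {"dx": 0, "dy": 0, "dz": -0.035, "yaw": 0, "fingers": 10}, {"dx": 0, "dy": 0, "dz": -0.055, "yaw": 0, "fingers": 10}, {"dx": 0, "dy": 0, "dz": -0.075, "yaw": 0, "fingers": 10}, {"dx": 0, "dy": 0, "dz": -0.087, "yaw": 0, "fingers": 10}, {"dx": 0, "dy": 0, "dz": -0.091, "yaw": 0, "fingers": 10}, {"dx": 0, "dy": 0, "dz": -0.091, "yaw": 0, "fingers": 10}, {"dx": 0, "dy": 0, "dz": -0.0905, "yaw": 0, "fingers": 70}, {"dx": 0, "dy": 0, "dz": -0.0905, "yaw": 0, "fingers": 70}]}}

```text
time: 10.38
ee_pos: [0.5121, 0.0779, 0.0977]
eef_rot: [[1.0, -0.001, 0.03], [-0.03, -0.004, 1.0], [-0.001, -1.0, -0.004]]
contact_force: [0.2, 0.6, 0.2]
gripper_width: 0.0432
```

Request:
{"fn": "jog_arm", "kwargs": {"increments": [{"dx": 0, "dy": -0.05, "dz": 0, "yaw": 0, "fingers": 100}, {"dx": 0, "dy": -0.1, "dz": 0.0, "yaw": 0, "fingers": 100}, {"dx": 0, "dy": -0.15, "dz": 0.03, "yaw": 0, "fingers": 100}, {"dx": 0, "dy": -0.173, "dz": 0.08, "yaw": 0, "fingers": 100}, {"dx": 0, "dy": -0.173, "dz": 0.12, "yaw": 0, "fingers": 100}, {"dx": 0, "dy": -0.173, "dz": 0.12, "yaw": 0, "fingers": 100}]}}

```text
time: 11.12
ee_pos: [0.5158, 0.2016, 0.2708]
eef_rot: [[1.0, 0.0, 0.025], [-0.025, -0.003, 1.0], [0.001, -1.0, -0.003]]
contact_force: [0.1, -1.3, 0.1]
gripper_width: 0.0926
```

```bash
cat > out.py <<'E'
from meas import *
import pickle,sys
# measure the tin at the outlet by colour, wrist (and side for height)
HUE={"yellow":(22,32),"red":(172,6),"green":(45,80),"orange":(7,16)}
def mask(f,c):
    H=cv2.cvtColor(f["color"],cv2.COLOR_RGB2HSV);a,b=HUE[c];h=H[:,:,0]
    hm=((h>=a)&(h<=b)) if a<b else ((h>=a)|(h<=b))
    m=hm&(H[:,:,1]>150)&(H[:,:,2]>70)
    return cv2.morphologyEx(m.astype(np.uint8),cv2.MORPH_OPEN,np.ones((2,2)))
if __name__=="__main__":
    c=sys.argv[1]; f=shot("wrist","o_"+c); pickle.dump(f,open("o.pkl","wb"))
    u,v=map(int,proj(f,[.5185,.3105,.026])); m=mask(f,c); k=np.zeros_like(m);k[max(0,v-60):v+60,u-70:u+70]=1; m=m*k
    m=cv2.morphologyEx(m,cv2.MORPH_CLOSE,np.ones((25,25)))
    r=tinrect(f,m,.026); print("expect px",u,v,r)
    rel([r[0][0],r[0][1],.12],-.028); rel([r[0][0],r[0][1],.0275],-.028)
E
python3 out.py yellow
```

```text
expect px 317 81 (array([0.52117725, 0.30892297]), np.float64(-0.02580682991119484), (62.3396110534668, 44.158573150634766))
rel d [0.0025 0.1498 0.1104] yaw 0.0006 | t 11.18 p [0.5158 0.1993 0.2703] ang -0.0274 w 0.0929
rel d [0.0026 0.2423 0.1108] yaw 0.0006 | t 11.18 p [0.5158 0.1993 0.2703] ang -0.0274 w 0.0929
```

View pics/o_yellow.png

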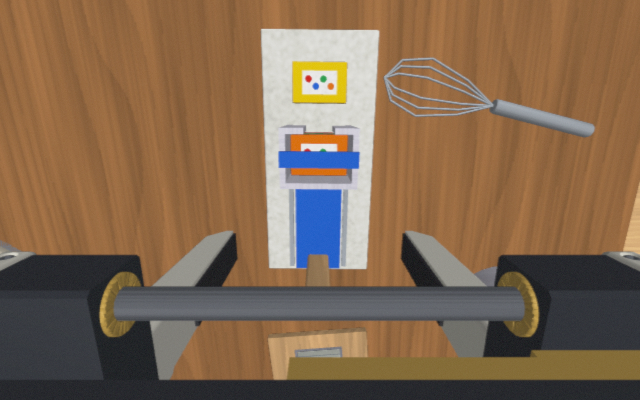

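The picture shows yellow at (320,82), square on the plate. The pusher is home and orange is still in the column at (318,155).

Request:
{"fn": "jog_arm", "kwargs": {"increments": [{"dx": 0.0025, "dy": 0.02, "dz": 0.05, "yaw": 0, "fingers": 100}, {"dx": 0.0025, "dy": 0.06, "dz": 0.1, "yaw": 0, "fingers": 100}, {"dx": 0.0025, "dy": 0.1, "dz": 0.113, "yaw": 0, "fingers": 100}, {"dx": 0.0025, "dy": 0.13, "dz": 0.113, "yaw": 0, "fingers": 100}, {"dx": 0.0025, "dy": 0.16, "dz": 0.113, "yaw": 0, "fingers": 100}, {"dx": 0.0025, "dy": 0.185, "dz": 0.113, "yaw": 0, "fingers": 100}, {"dx": 0.0025, "dy": 0.21, "dz": 0.113, "yaw": 0, "fingers": 100}, {"dx": 0.0025, "dy": 0.23, "dz": 0.113, "yaw": 0, "fingers": 100}, {"dx": 0.0025, "dy": 0.2415, "dz": 0.113, "yaw": 0, "fingers": 100}, {"dx": 0.0025, "dy": 0.2415, "dz": 0.113, "yaw": 0, "fingers": 50}], "newtons": 30}}

```text
time: 12.42
ee_pos: [0.5212, 0.3099, 0.0277]
eef_rot: [[1.0, -0.002, 0.028], [-0.028, -0.006, 1.0], [-0.001, -1.0, -0.006]]
contact_force: [0.4, -0.7, -0.0]
gripper_width: 0.0869
```

Request:
{"fn": "jog_arm", "kwargs": {"increments": [{"dx": 0, "dy": 0, "dz": 0, "yaw": 0, "fingers": 50}, {"dx": 0, "dy": 0, "dz": 0, "yaw": 0, "fingers": 50}, {"dx": 0, "dy": 0, "dz": 0, "yaw": 0, "fingers": 50}, {"dx": 0, "dy": -0.04, "dz": 0, "yaw": 0, "fingers": 50}, {"dx": 0, "dy": -0.1, "dz": 0, "yaw": 0, "fingers": 50}, {"dx": 0, "dy": -0.16, "dz": 0, "yaw": 0, "fingers": 50}, {"dx": 0, "dy": -0.17, "dz": 0, "yaw": 0, "fingers": 50}]}}

```text
time: 13.3
ee_pos: [0.5229, 0.3121, 0.2021]
eef_rot: [[1.0, 0.004, 0.028], [-0.028, -0.002, 1.0], [0.004, -1.0, -0.002]]
contact_force: [0.3, 0.0, -1.3]
gripper_width: 0.0638
```

```bash
python3 - <<'E'
from h import *
rel([.5234,-.3352+.002,.2],.056);rel([.5234,-.3352+.002,.032],.056)
E
```

```text
rel d [ 0.0188  0.0034 -0.645 ] yaw -0.0844 | t 13.3 p [0.5229 0.3121 0.2021] ang -0.0284 w 0.0638
rel d [ 0.0181  0.1714 -0.6447] yaw -0.0844 | t 13.3 p [0.5229 0.3121 0.2021] ang -0.0284 w 0.0638
```

Request:
{"fn": "jog_arm", "kwargs": {"increments": [{"dx": 0.0188, "dy": 0.003, "dz": -0.055, "yaw": -0.01, "fingers": 50}, {"dx": 0.0188, "dy": 0.003, "dz": -0.115, "yaw": -0.02, "fingers": 50}, {"dx": 0.0188, "dy": 0.003, "dz": -0.175, "yaw": -0.03, "fingers": 50}, {"dx": 0.0188, "dy": 0.003, "dz": -0.235, "yaw": -0.04, "fingers": 50}, {"dx": 0.0188, "dy": 0.003, "dz": -0.295, "yaw": -0.05, "fingers": 50}, {"dx": 0.0188, "dy": 0.003, "dz": -0.355, "yaw": -0.06, "fingers": 50}, {"dx": 0.0188, "dy": 0.003, "dz": -0.415, "yaw": -0.07, "fingers": 50}, {"dx": 0.0188, "dy": 0.003, "dz": -0.475, "yaw": -0.084, "fingers": 50}, {"dx": 0.0188, "dy": 0.003, "dz": -0.535, "yaw": -0.084, "fingers": 50}, {"dx": 0.0188, "dy": 0.003, "dz": -0.59, "yaw": -0.084, "fingers": 50}]}}

```text
time: 14.55
ee_pos: [0.524, -0.2804, 0.1993]
eef_rot: [[0.998, 0.003, -0.055], [0.055, -0.002, 0.998], [0.003, -1.0, -0.002]]
contact_force: [-0.3, 0.7, -1.0]
gripper_width: 0.0635
```

```bash
python3 - <<'E'
from h import *
rel([.5234,-.3352+.002,.1],.056);rel([.5234,-.3352+.002,.0315],.056)
E
```

```text
rel d [-0.0038  0.0994 -0.0525] yaw -0.0011 | t 14.55 p [ 0.524  -0.2804  0.1993] ang 0.0549 w 0.0635
rel d [-0.004   0.1679 -0.0523] yaw -0.0011 | t 14.55 p [ 0.524  -0.2804  0.1993] ang 0.0549 w 0.0635
```

Request:
{"fn": "jog_arm", "kwargs": {"increments": [{"dx": -0.004, "dy": 0.03, "dz": -0.03, "yaw": 0, "fingers": 50}, {"dx": -0.004, "dy": 0.07, "dz": -0.0523, "yaw": 0, "fingers": 50}, {"dx": -0.004, "dy": 0.11, "dz": -0.0523, "yaw": 0, "fingers": 50}, {"dx": -0.004, "dy": 0.14, "dz": -0.0523, "yaw": 0, "fingers": 50}, {"dx": -0.004, "dy": 0.155, "dz": -0.0523, "yaw": 0, "fingers": 50}, {"dx": -0.004, "dy": 0.164, "dz": -0.0523, "yaw": 0, "fingers": 50}, {"dx": -0.004, "dy": 0.1675, "dz": -0.0523, "yaw": 0, "fingers": 50}, {"dx": -0.004, "dy": 0.1675, "dz": -0.0523, "yaw": 0, "fingers": 50}, {"dx": -0.004, "dy": 0.1675, "dz": -0.0523, "yaw": 0, "fingers": 90}, {"dx": -0.004, "dy": 0.1675, "dz": -0.0523, "yaw": 0, "fingers": 90}]}}

```text
time: 15.8
ee_pos: [0.5237, -0.3334, 0.0325]
eef_rot: [[0.998, 0.004, -0.055], [0.055, -0.002, 0.998], [0.004, -1.0, -0.003]]
contact_force: [0.8, 0.6, 0.4]
gripper_width: 0.079
```

Request:
{"fn": "jog_arm", "kwargs": {"increments": [{"dx": 0, "dy": 0, "dz": 0, "yaw": 0, "fingers": 90}, {"dx": 0, "dy": -0.03, "dz": 0, "yaw": 0, "fingers": 90}, {"dx": 0, "dy": -0.08, "dz": 0, "yaw": 0, "fingers": 90}, {"dx": 0, "dy": -0.14, "dz": 0.03, "yaw": 0, "fingers": 90}, {"dx": 0, "dy": -0.17, "dz": 0.08, "yaw": 0.03, "fingers": 90}, {"dx": 0, "dy": -0.17, "dz": 0.14, "yaw": 0.06, "fingers": 90}, {"dx": 0, "dy": -0.17, "dz": 0.2, "yaw": 0.08, "fingers": 90}, {"dx": 0, "dy": -0.17, "dz": 0.26, "yaw": 0.084, "fingers": 90}, {"dx": 0, "dy": -0.17, "dz": 0.32, "yaw": 0.084, "fingers": 90}, {"dx": -0.01, "dy": -0.17, "dz": 0.36, "yaw": 0.084, "fingers": 90}]}}

```text
time: 17.05
ee_pos: [0.4934, 0.029, 0.2019]
eef_rot: [[1.0, 0.005, 0.027], [-0.027, -0.001, 1.0], [0.005, -1.0, -0.001]]
contact_force: [-1.1, -0.1, 0.1]
gripper_width: 0.0835
```

```bash
python3 - <<'E'
from out import *
t=shot("top","t6")
for n,c in(("yellow",[.5234,-.3352]),):
    u,v=map(int,proj(t,c+[.03])); m=mask(t,n);k=np.zeros_like(m);k[v-20:v+20,u-22:u+22]=1;m=cv2.morphologyEx(m*k,cv2.MORPH_CLOSE,np.ones((11,11)));print(n,tinrect(t,m,.03))
rel([.512,.0785,.2],-.028);rel([.512,.0785,.097],-.028)
E
```

```text
yellow (array([ 0.51880243, -0.33458289]), np.float64(0.029191686850739536), (62.43827438354492, 48.13623046875))
rel d [0.0194 0.0023 0.0455] yaw 0.0058 | t 17.1 p [0.4916 0.0334 0.2021] ang -0.0222 w 0.0835
rel d [0.0189 0.1053 0.0454] yaw 0.0058 | t 17.1 p [0.4916 0.0334 0.2021] ang -0.0222 w 0.0835
```

Request:
{"fn": "jog_arm", "kwargs": {"increments": [{"dx": 0.0189, "dy": 0.0, "dz": 0.045, "yaw": 0.003, "fingers": 80}, {"dx": 0.0189, "dy": 0.03, "dz": 0.0452, "yaw": 0.006, "fingers": 80}, {"dx": 0.0189, "dy": 0.08, "dz": 0.0452, "yaw": 0.006, "fingers": 80}, {"dx": 0.0189, "dy": 0.105, "dz": 0.0452, "yaw": 0.006, "fingers": 80}, {"dx": 0.0189, "dy": 0.105, "dz": 0.0452, "yaw": 0.006, "fingers": 80}, {"dx": 0.0189, "dy": 0.105, "dz": 0.0452, "yaw": 0.006, "fingers": 10}, {"dx": 0.0189, "dy": 0.105, "dz": 0.0452, "yaw": 0.006, "fingers": 10}, {"dx": 0.0189, "dy": 0.105, "dz": 0.0452, "yaw": 0.006, "fingers": 10}, {"dx": 0.0189, "dy": 0.105, "dz": 0.0452, "yaw": 0.006, "fingers": 10}, {"dx": 0.0189, "dy": 0.105, "dz": 0.0452, "yaw": 0.006, "fingers": 10}], "newtons": 40}}

```text
time: 18.35
ee_pos: [0.5118, 0.0782, 0.0974]
eef_rot: [[1.0, 0.004, 0.028], [-0.028, 0.001, 1.0], [0.004, -1.0, 0.001]]
contact_force: [-10.5, 1.3, 6.0]
gripper_width: 0.0296
```

Request:
{"fn": "jog_arm", "kwargs": {"increments": [{"dx": 0, "dy": 0, "dz": 0.012, "yaw": 0, "fingers": 10}, {"dx": 0, "dy": 0, "dz": 0.026, "yaw": 0, "fingers": 10}, {"dx": 0, "dy": 0, "dz": 0.04, "yaw": 0, "fingers": 10}, {"dx": 0, "dy": 0, "dz": 0.054, "yaw": 0, "fingers": 10}, {"dx": 0, "dy": 0, "dz": 0.066, "yaw": 0, "fingers": 10}, {"dx": 0, "dy": 0, "dz": 0.076, "yaw": 0, "fingers": 10}, {"dx": 0, "dy": 0, "dz": 0.084, "yaw": 0, "fingers": 10}, {"dx": 0, "dy": 0, "dz": 0.09, "yaw": 0, "fingers": 10}, {"dx": 0, "dy": 0, "dz": 0.092, "yaw": 0, "fingers": 10}, {"dx": 0, "dy": 0, "dz": 0.092, "yaw": 0, "fingers": 10}]}}

```text
time: 19.6
ee_pos: [0.5143, 0.1682, 0.0974]
eef_rot: [[1.0, 0.004, 0.03], [-0.03, -0.002, 1.0], [0.004, -1.0, -0.002]]
contact_force: [-0.0, -8.8, 4.1]
gripper_width: 0.0276
```

Request:
{"fn": "jog_arm", "kwargs": {"increments": [{"dx": 0, "dy": 0, "dz": -0.015, "yaw": 0, "fingers": 10}, {"dx": 0, "dy": 0, "dz": -0.035, "yaw": 0, "fingers": 10}, {"dx": 0, "dy": 0, "dz": -0.055, "yaw": 0, "fingers": 10}, {"dx": 0, "dy": 0, "dz": -0.075, "yaw": 0, "fingers": 10}, {"dx": 0, "dy": 0, "dz": -0.087, "yaw": 0, "fingers": 10}, {"dx": 0, "dy": 0, "dz": -0.091, "yaw": 0, "fingers": 10}, {"dx": 0, "dy": 0, "dz": -0.091, "yaw": 0, "fingers": 10}, {"dx": 0, "dy": 0, "dz": -0.0905, "yaw": 0, "fingers": 70}, {"dx": 0, "dy": 0, "dz": -0.0905, "yaw": 0, "fingers": 70}]}}

```text
time: 20.72
ee_pos: [0.5121, 0.0771, 0.0978]
eef_rot: [[1.0, 0.005, 0.03], [-0.03, -0.003, 1.0], [0.005, -1.0, -0.003]]
contact_force: [0.4, -1.2, 0.8]
gripper_width: 0.0434
```

Request:
{"fn": "jog_arm", "kwargs": {"increments": [{"dx": 0, "dy": -0.05, "dz": 0, "yaw": 0, "fingers": 100}, {"dx": 0, "dy": -0.1, "dz": 0.0, "yaw": 0, "fingers": 100}, {"dx": 0, "dy": -0.15, "dz": 0.03, "yaw": 0, "fingers": 100}, {"dx": 0, "dy": -0.173, "dz": 0.08, "yaw": 0, "fingers": 100}, {"dx": 0, "dy": -0.173, "dz": 0.12, "yaw": 0, "fingers": 100}, {"dx": 0, "dy": -0.173, "dz": 0.12, "yaw": 0, "fingers": 100}]}}

```text
time: 21.48
ee_pos: [0.5149, 0.2004, 0.2712]
eef_rot: [[1.0, 0.006, 0.026], [-0.026, -0.001, 1.0], [0.006, -1.0, -0.001]]
contact_force: [-0.2, -1.0, 0.2]
gripper_width: 0.0929
```

```bash
python3 out.py red
```

```text
expect px 317 81 (array([0.52123303, 0.30921481]), np.float64(-0.02654079710762068), (61.95619201660156, 44.158103942871094))
rel d [0.0024 0.1503 0.1117] yaw -0.0003 | t 21.52 p [0.5149 0.1981 0.2706] ang -0.0283 w 0.093
rel d [0.0019 0.2428 0.112 ] yaw -0.0003 | t 21.52 p [0.5149 0.1981 0.2706] ang -0.0283 w 0.093
```

Request:
{"fn": "jog_arm", "kwargs": {"increments": [{"dx": 0.0023, "dy": 0.02, "dz": 0.05, "yaw": 0, "fingers": 100}, {"dx": 0.0023, "dy": 0.06, "dz": 0.1, "yaw": 0, "fingers": 100}, {"dx": 0.0023, "dy": 0.1, "dz": 0.114, "yaw": 0, "fingers": 100}, {"dx": 0.0023, "dy": 0.13, "dz": 0.114, "yaw": 0, "fingers": 100}, {"dx": 0.0023, "dy": 0.16, "dz": 0.114, "yaw": 0, "fingers": 100}, {"dx": 0.0023, "dy": 0.185, "dz": 0.114, "yaw": 0, "fingers": 100}, {"dx": 0.0023, "dy": 0.21, "dz": 0.114, "yaw": 0, "fingers": 100}, {"dx": 0.0023, "dy": 0.23, "dz": 0.114, "yaw": 0, "fingers": 100}, {"dx": 0.0023, "dy": 0.2425, "dz": 0.114, "yaw": 0, "fingers": 100}, {"dx": 0.0023, "dy": 0.2425, "dz": 0.114, "yaw": 0, "fingers": 50}], "newtons": 30}}

```text
time: 22.78
ee_pos: [0.5216, 0.3101, 0.0272]
eef_rot: [[1.0, 0.004, 0.029], [-0.029, -0.004, 1.0], [0.004, -1.0, -0.004]]
contact_force: [-0.9, 0.6, 0.2]
gripper_width: 0.0871
```

Request:
{"fn": "jog_arm", "kwargs": {"increments": [{"dx": 0, "dy": 0, "dz": 0, "yaw": 0, "fingers": 50}, {"dx": 0, "dy": 0, "dz": 0, "yaw": 0, "fingers": 50}, {"dx": 0, "dy": 0, "dz": 0, "yaw": 0, "fingers": 50}, {"dx": 0, "dy": -0.04, "dz": 0, "yaw": 0, "fingers": 50}, {"dx": 0, "dy": -0.1, "dz": 0, "yaw": 0, "fingers": 50}, {"dx": 0, "dy": -0.16, "dz": 0, "yaw": 0, "fingers": 50}, {"dx": 0, "dy": -0.17, "dz": 0, "yaw": 0, "fingers": 50}]}}

```text
time: 23.65
ee_pos: [0.5223, 0.312, 0.2015]
eef_rot: [[1.0, 0.01, 0.029], [-0.029, -0.001, 1.0], [0.01, -1.0, -0.001]]
contact_force: [-0.5, -0.1, -1.5]
gripper_width: 0.0635
```

Request:
{"fn": "jog_arm", "kwargs": {"increments": [{"dx": 0.015, "dy": 0.003, "dz": -0.055, "yaw": -0.01, "fingers": 50}, {"dx": 0.015, "dy": 0.003, "dz": -0.115, "yaw": -0.02, "fingers": 50}, {"dx": 0.015, "dy": 0.003, "dz": -0.175, "yaw": -0.03, "fingers": 50}, {"dx": 0.015, "dy": 0.003, "dz": -0.235, "yaw": -0.04, "fingers": 50}, {"dx": 0.015, "dy": 0.003, "dz": -0.295, "yaw": -0.05, "fingers": 50}, {"dx": 0.015, "dy": 0.003, "dz": -0.355, "yaw": -0.06, "fingers": 50}, {"dx": 0.015, "dy": 0.003, "dz": -0.415, "yaw": -0.07, "fingers": 50}, {"dx": 0.015, "dy": 0.003, "dz": -0.475, "yaw": -0.084, "fingers": 50}, {"dx": 0.015, "dy": 0.003, "dz": -0.535, "yaw": -0.084, "fingers": 50}, {"dx": 0.015, "dy": 0.003, "dz": -0.575, "yaw": -0.084, "fingers": 50}]}}

```text
time: 24.9
ee_pos: [0.5191, -0.2664, 0.1978]
eef_rot: [[0.999, 0.008, -0.052], [0.052, -0.001, 0.999], [0.008, -1.0, -0.001]]
contact_force: [0.5, 0.0, -0.7]
gripper_width: 0.0637
```

```bash
python3 - <<'E'
from h import *
rel([.5201,-.275+.002,.0315],.056)
E
```

```text
rel d [-0.0007  0.1663 -0.0064] yaw -0.0041 | t 24.9 p [ 0.5191 -0.2664  0.1978] ang 0.0519 w 0.0637
```

Request:
{"fn": "jog_arm", "kwargs": {"increments": [{"dx": -0.001, "dy": 0.03, "dz": -0.0064, "yaw": -0.004, "fingers": 50}, {"dx": -0.001, "dy": 0.07, "dz": -0.0064, "yaw": -0.004, "fingers": 50}, {"dx": -0.001, "dy": 0.11, "dz": -0.0064, "yaw": -0.004, "fingers": 50}, {"dx": -0.001, "dy": 0.14, "dz": -0.0064, "yaw": -0.004, "fingers": 50}, {"dx": -0.001, "dy": 0.155, "dz": -0.0064, "yaw": -0.004, "fingers": 50}, {"dx": -0.001, "dy": 0.163, "dz": -0.0064, "yaw": -0.004, "fingers": 50}, {"dx": -0.001, "dy": 0.166, "dz": -0.0064, "yaw": -0.004, "fingers": 50}, {"dx": -0.001, "dy": 0.166, "dz": -0.0064, "yaw": -0.004, "fingers": 50}, {"dx": -0.001, "dy": 0.166, "dz": -0.0064, "yaw": -0.004, "fingers": 90}, {"dx": -0.001, "dy": 0.166, "dz": -0.0064, "yaw": -0.004, "fingers": 90}]}}

```text
time: 26.15
ee_pos: [0.5201, -0.2733, 0.0324]
eef_rot: [[0.998, 0.009, -0.056], [0.056, -0.001, 0.998], [0.009, -1.0, -0.002]]
contact_force: [-0.0, 0.1, 0.2]
gripper_width: 0.0792
```

Request:
{"fn": "jog_arm", "kwargs": {"increments": [{"dx": 0, "dy": 0, "dz": 0, "yaw": 0, "fingers": 90}, {"dx": 0, "dy": -0.03, "dz": 0, "yaw": 0, "fingers": 90}, {"dx": 0, "dy": -0.08, "dz": 0, "yaw": 0, "fingers": 90}, {"dx": 0, "dy": -0.14, "dz": 0.03, "yaw": 0, "fingers": 90}, {"dx": 0.003, "dy": -0.17, "dz": 0.08, "yaw": 0.03, "fingers": 90}, {"dx": 0.006, "dy": -0.17, "dz": 0.14, "yaw": 0.06, "fingers": 90}, {"dx": 0.01, "dy": -0.17, "dz": 0.2, "yaw": 0.08, "fingers": 90}, {"dx": 0.012, "dy": -0.17, "dz": 0.26, "yaw": 0.084, "fingers": 90}, {"dx": 0.012, "dy": -0.17, "dz": 0.31, "yaw": 0.084, "fingers": 90}, {"dx": 0.012, "dy": -0.17, "dz": 0.345, "yaw": 0.084, "fingers": 90}]}}

```text
time: 27.4
ee_pos: [0.5109, 0.0747, 0.2022]
eef_rot: [[1.0, 0.01, 0.026], [-0.026, -0.001, 1.0], [0.01, -1.0, -0.001]]
contact_force: [0.4, -0.1, 1.1]
gripper_width: 0.0835
```

```bash
python3 - <<'E'
from h import *
rel([.512,.0785,.097],-.028)
E
```

```text
rel d [-0.      0.1052  0.0039] yaw 0.0019 | t 27.4 p [0.5109 0.0747 0.2022] ang -0.0261 w 0.0835
```

Request:
{"fn": "jog_arm", "kwargs": {"increments": [{"dx": 0, "dy": 0.0, "dz": 0.004, "yaw": 0.002, "fingers": 80}, {"dx": 0, "dy": 0.03, "dz": 0.004, "yaw": 0.002, "fingers": 80}, {"dx": 0, "dy": 0.08, "dz": 0.004, "yaw": 0.002, "fingers": 80}, {"dx": 0, "dy": 0.105, "dz": 0.004, "yaw": 0.002, "fingers": 80}, {"dx": 0, "dy": 0.105, "dz": 0.004, "yaw": 0.002, "fingers": 80}, {"dx": 0, "dy": 0.105, "dz": 0.004, "yaw": 0.002, "fingers": 10}, {"dx": 0, "dy": 0.105, "dz": 0.004, "yaw": 0.002, "fingers": 10}, {"dx": 0, "dy": 0.105, "dz": 0.004, "yaw": 0.002, "fingers": 10}, {"dx": 0, "dy": 0.105, "dz": 0.004, "yaw": 0.002, "fingers": 10}, {"dx": 0, "dy": 0.105, "dz": 0.004, "yaw": 0.002, "fingers": 10}], "newtons": 40}}

```text
time: 28.65
ee_pos: [0.5118, 0.0785, 0.0974]
eef_rot: [[1.0, 0.009, 0.028], [-0.028, -0.001, 1.0], [0.009, -1.0, -0.001]]
contact_force: [-13.7, 1.7, 6.5]
gripper_width: 0.0293
```

Request:
{"fn": "jog_arm", "kwargs": {"increments": [{"dx": 0, "dy": 0, "dz": 0.012, "yaw": 0, "fingers": 10}, {"dx": 0, "dy": 0, "dz": 0.026, "yaw": 0, "fingers": 10}, {"dx": 0, "dy": 0, "dz": 0.04, "yaw": 0, "fingers": 10}, {"dx": 0, "dy": 0, "dz": 0.054, "yaw": 0, "fingers": 10}, {"dx": 0, "dy": 0, "dz": 0.066, "yaw": 0, "fingers": 10}, {"dx": 0, "dy": 0, "dz": 0.076, "yaw": 0, "fingers": 10}, {"dx": 0, "dy": 0, "dz": 0.084, "yaw": 0, "fingers": 10}, {"dx": 0, "dy": 0, "dz": 0.09, "yaw": 0, "fingers": 10}, {"dx": 0, "dy": 0, "dz": 0.092, "yaw": 0, "fingers": 10}, {"dx": 0, "dy": 0, "dz": 0.092, "yaw": 0, "fingers": 10}]}}

```text
time: 29.9
ee_pos: [0.5143, 0.1686, 0.0974]
eef_rot: [[1.0, 0.009, 0.03], [-0.03, -0.004, 1.0], [0.009, -1.0, -0.004]]
contact_force: [1.4, -9.0, 8.6]
gripper_width: 0.0276
```

Request:
{"fn": "jog_arm", "kwargs": {"increments": [{"dx": 0, "dy": 0, "dz": -0.015, "yaw": 0, "fingers": 10}, {"dx": 0, "dy": 0, "dz": -0.035, "yaw": 0, "fingers": 10}, {"dx": 0, "dy": 0, "dz": -0.055, "yaw": 0, "fingers": 10}, {"dx": 0, "dy": 0, "dz": -0.075, "yaw": 0, "fingers": 10}, {"dx": 0, "dy": 0, "dz": -0.087, "yaw": 0, "fingers": 10}, {"dx": 0, "dy": 0, "dz": -0.091, "yaw": 0, "fingers": 10}, {"dx": 0, "dy": 0, "dz": -0.091, "yaw": 0, "fingers": 10}, {"dx": 0, "dy": 0, "dz": -0.0905, "yaw": 0, "fingers": 70}, {"dx": 0, "dy": 0, "dz": -0.0905, "yaw": 0, "fingers": 70}]}}

```text
time: 31.02
ee_pos: [0.512, 0.0776, 0.0979]
eef_rot: [[1.0, 0.009, 0.03], [-0.03, -0.005, 1.0], [0.01, -1.0, -0.005]]
contact_force: [0.5, 0.3, -1.2]
gripper_width: 0.0428
```

Request:
{"fn": "jog_arm", "kwargs": {"increments": [{"dx": 0, "dy": -0.05, "dz": 0, "yaw": 0, "fingers": 100}, {"dx": 0, "dy": -0.1, "dz": 0.0, "yaw": 0, "fingers": 100}, {"dx": 0, "dy": -0.15, "dz": 0.03, "yaw": 0, "fingers": 100}, {"dx": 0, "dy": -0.173, "dz": 0.08, "yaw": 0, "fingers": 100}, {"dx": 0, "dy": -0.173, "dz": 0.12, "yaw": 0, "fingers": 100}, {"dx": 0, "dy": -0.173, "dz": 0.12, "yaw": 0, "fingers": 100}]}}

```text
time: 31.78
ee_pos: [0.5139, 0.2012, 0.2711]
eef_rot: [[1.0, 0.011, 0.026], [-0.026, -0.003, 1.0], [0.011, -1.0, -0.003]]
contact_force: [0.4, -0.8, 0.0]
gripper_width: 0.0926
```

```bash
python3 out.py green
```

```text
expect px 317 81 (array([0.52132117, 0.30900455]), np.float64(-0.025958097461111343), (61.05929946899414, 43.06650924682617))
rel d [0.0029 0.15   0.111 ] yaw 0.0001 | t 31.82 p [0.5139 0.1989 0.2705] ang -0.0279 w 0.0926
rel d [0.0019 0.2425 0.1114] yaw 0.0001 | t 31.82 p [0.5139 0.1989 0.2705] ang -0.0279 w 0.0926
```

Request:
{"fn": "jog_arm", "kwargs": {"increments": [{"dx": 0.0023, "dy": 0.02, "dz": 0.05, "yaw": 0, "fingers": 100}, {"dx": 0.0023, "dy": 0.06, "dz": 0.1, "yaw": 0, "fingers": 100}, {"dx": 0.0023, "dy": 0.1, "dz": 0.1135, "yaw": 0, "fingers": 100}, {"dx": 0.0023, "dy": 0.13, "dz": 0.1135, "yaw": 0, "fingers": 100}, {"dx": 0.0023, "dy": 0.16, "dz": 0.1135, "yaw": 0, "fingers": 100}, {"dx": 0.0023, "dy": 0.185, "dz": 0.1135, "yaw": 0, "fingers": 100}, {"dx": 0.0023, "dy": 0.21, "dz": 0.1135, "yaw": 0, "fingers": 100}, {"dx": 0.0023, "dy": 0.23, "dz": 0.1135, "yaw": 0, "fingers": 100}, {"dx": 0.0023, "dy": 0.242, "dz": 0.1135, "yaw": 0, "fingers": 100}, {"dx": 0.0023, "dy": 0.242, "dz": 0.1135, "yaw": 0, "fingers": 50}], "newtons": 30}}

```text
time: 33.08
ee_pos: [0.5216, 0.3107, 0.0274]
eef_rot: [[1.0, 0.009, 0.028], [-0.028, -0.006, 1.0], [0.009, -1.0, -0.006]]
contact_force: [-0.1, 0.7, 0.8]
gripper_width: 0.087
```

Request:
{"fn": "jog_arm", "kwargs": {"increments": [{"dx": 0, "dy": 0, "dz": 0, "yaw": 0, "fingers": 50}, {"dx": 0, "dy": 0, "dz": 0, "yaw": 0, "fingers": 50}, {"dx": 0, "dy": 0, "dz": 0, "yaw": 0, "fingers": 50}, {"dx": 0, "dy": -0.04, "dz": 0, "yaw": 0, "fingers": 50}, {"dx": 0, "dy": -0.1, "dz": 0, "yaw": 0, "fingers": 50}, {"dx": 0, "dy": -0.16, "dz": 0, "yaw": 0, "fingers": 50}, {"dx": 0, "dy": -0.17, "dz": 0, "yaw": 0, "fingers": 50}]}}

```text
time: 33.95
ee_pos: [0.5214, 0.3128, 0.2017]
eef_rot: [[0.999, 0.015, 0.028], [-0.028, -0.002, 1.0], [0.015, -1.0, -0.002]]
contact_force: [-0.4, -0.5, -1.1]
gripper_width: 0.0636
```

Request:
{"fn": "jog_arm", "kwargs": {"increments": [{"dx": 0.01, "dy": 0.003, "dz": -0.05, "yaw": -0.01, "fingers": 50}, {"dx": 0.01, "dy": 0.003, "dz": -0.105, "yaw": -0.02, "fingers": 50}, {"dx": 0.01, "dy": 0.003, "dz": -0.165, "yaw": -0.03, "fingers": 50}, {"dx": 0.01, "dy": 0.003, "dz": -0.225, "yaw": -0.04, "fingers": 50}, {"dx": 0.01, "dy": 0.003, "dz": -0.285, "yaw": -0.05, "fingers": 50}, {"dx": 0.01, "dy": 0.003, "dz": -0.345, "yaw": -0.06, "fingers": 50}, {"dx": 0.01, "dy": 0.003, "dz": -0.405, "yaw": -0.07, "fingers": 50}, {"dx": 0.01, "dy": 0.003, "dz": -0.465, "yaw": -0.084, "fingers": 50}, {"dx": 0.01, "dy": 0.003, "dz": -0.51, "yaw": -0.084, "fingers": 50}, {"dx": 0.01, "dy": 0.003, "dz": -0.52, "yaw": -0.084, "fingers": 50}]}}

```text
time: 35.2
ee_pos: [0.5153, -0.2109, 0.1987]
eef_rot: [[0.999, 0.013, -0.05], [0.05, -0.003, 0.999], [0.013, -1.0, -0.003]]
contact_force: [-0.6, 1.0, -0.5]
gripper_width: 0.0635
```

```bash
python3 - <<'E'
from h import *
rel([.5165,-.2151+.002,.0315],.056)
E
```

```text
rel d [-0.0011  0.1672 -0.0017] yaw -0.0056 | t 35.2 p [ 0.5153 -0.2109  0.1987] ang 0.0504 w 0.0635
```

Request:
{"fn": "jog_arm", "kwargs": {"increments": [{"dx": -0.001, "dy": 0.03, "dz": -0.0017, "yaw": -0.006, "fingers": 50}, {"dx": -0.001, "dy": 0.07, "dz": -0.0017, "yaw": -0.006, "fingers": 50}, {"dx": -0.001, "dy": 0.11, "dz": -0.0017, "yaw": -0.006, "fingers": 50}, {"dx": -0.001, "dy": 0.14, "dz": -0.0017, "yaw": -0.006, "fingers": 50}, {"dx": -0.001, "dy": 0.155, "dz": -0.0017, "yaw": -0.006, "fingers": 50}, {"dx": -0.001, "dy": 0.163, "dz": -0.0017, "yaw": -0.006, "fingers": 50}, {"dx": -0.001, "dy": 0.1665, "dz": -0.0017, "yaw": -0.006, "fingers": 50}, {"dx": -0.001, "dy": 0.1665, "dz": -0.0017, "yaw": -0.006, "fingers": 50}, {"dx": -0.001, "dy": 0.1665, "dz": -0.0017, "yaw": -0.006, "fingers": 90}, {"dx": -0.001, "dy": 0.1665, "dz": -0.0017, "yaw": -0.006, "fingers": 90}]}}

```text
time: 36.45
ee_pos: [0.5167, -0.2133, 0.0327]
eef_rot: [[0.998, 0.014, -0.056], [0.056, -0.003, 0.998], [0.013, -1.0, -0.004]]
contact_force: [0.4, -0.0, -0.9]
gripper_width: 0.0789
```

Request:
{"fn": "jog_arm", "kwargs": {"increments": [{"dx": 0, "dy": 0, "dz": 0, "yaw": 0, "fingers": 90}, {"dx": 0, "dy": -0.03, "dz": 0, "yaw": 0, "fingers": 90}, {"dx": 0, "dy": -0.08, "dz": 0, "yaw": 0, "fingers": 90}, {"dx": 0, "dy": -0.14, "dz": 0.03, "yaw": 0, "fingers": 90}, {"dx": 0.003, "dy": -0.17, "dz": 0.08, "yaw": 0.03, "fingers": 90}, {"dx": 0.006, "dy": -0.17, "dz": 0.14, "yaw": 0.06, "fingers": 90}, {"dx": 0.01, "dy": -0.17, "dz": 0.2, "yaw": 0.08, "fingers": 90}, {"dx": 0.012, "dy": -0.17, "dz": 0.26, "yaw": 0.084, "fingers": 90}, {"dx": 0.012, "dy": -0.17, "dz": 0.285, "yaw": 0.084, "fingers": 90}, {"dx": 0.012, "dy": -0.17, "dz": 0.289, "yaw": 0.084, "fingers": 90}]}}

```text
time: 37.7
ee_pos: [0.51, 0.0783, 0.202]
eef_rot: [[1.0, 0.014, 0.024], [-0.024, -0.003, 1.0], [0.014, -1.0, -0.002]]
contact_force: [-0.0, -0.1, 0.7]
gripper_width: 0.0834
```

```bash
python3 - <<'E'
from h import *
rel([.512,.0785,.097],-.028)
E
```

```text
rel d [0.0006 0.105  0.0005] yaw 0.0036 | t 37.7 p [0.51   0.0783 0.202 ] ang -0.0244 w 0.0834
```

Request:
{"fn": "jog_arm", "kwargs": {"increments": [{"dx": 0, "dy": 0.0, "dz": 0.0005, "yaw": 0.0035, "fingers": 80}, {"dx": 0, "dy": 0.03, "dz": 0.0005, "yaw": 0.0035, "fingers": 80}, {"dx": 0, "dy": 0.08, "dz": 0.0005, "yaw": 0.0035, "fingers": 80}, {"dx": 0, "dy": 0.105, "dz": 0.0005, "yaw": 0.0035, "fingers": 80}, {"dx": 0, "dy": 0.105, "dz": 0.0005, "yaw": 0.0035, "fingers": 80}, {"dx": 0, "dy": 0.105, "dz": 0.0005, "yaw": 0.0035, "fingers": 10}, {"dx": 0, "dy": 0.105, "dz": 0.0005, "yaw": 0.0035, "fingers": 10}, {"dx": 0, "dy": 0.105, "dz": 0.0005, "yaw": 0.0035, "fingers": 10}, {"dx": 0, "dy": 0.105, "dz": 0.0005, "yaw": 0.0035, "fingers": 10}, {"dx": 0, "dy": 0.105, "dz": 0.0005, "yaw": 0.0035, "fingers": 10}], "newtons": 40}}

```text
time: 38.95
ee_pos: [0.5115, 0.0785, 0.0972]
eef_rot: [[1.0, 0.014, 0.028], [-0.028, -0.003, 1.0], [0.014, -1.0, -0.002]]
contact_force: [-1.3, 1.2, 0.1]
gripper_width: 0.0292
```

Request:
{"fn": "jog_arm", "kwargs": {"increments": [{"dx": 0, "dy": 0, "dz": 0.012, "yaw": 0, "fingers": 10}, {"dx": 0, "dy": 0, "dz": 0.026, "yaw": 0, "fingers": 10}, {"dx": 0, "dy": 0, "dz": 0.04, "yaw": 0, "fingers": 10}, {"dx": 0, "dy": 0, "dz": 0.054, "yaw": 0, "fingers": 10}, {"dx": 0, "dy": 0, "dz": 0.066, "yaw": 0, "fingers": 10}, {"dx": 0, "dy": 0, "dz": 0.076, "yaw": 0, "fingers": 10}, {"dx": 0, "dy": 0, "dz": 0.084, "yaw": 0, "fingers": 10}, {"dx": 0, "dy": 0, "dz": 0.09, "yaw": 0, "fingers": 10}, {"dx": 0, "dy": 0, "dz": 0.092, "yaw": 0, "fingers": 10}, {"dx": 0, "dy": 0, "dz": 0.092, "yaw": 0, "fingers": 10}]}}

```text
time: 40.2
ee_pos: [0.5143, 0.1686, 0.0971]
eef_rot: [[0.999, 0.014, 0.03], [-0.029, -0.006, 1.0], [0.014, -1.0, -0.006]]
contact_force: [1.3, -9.7, 9.8]
gripper_width: 0.0282
```

Request:
{"fn": "jog_arm", "kwargs": {"increments": [{"dx": 0, "dy": 0, "dz": -0.015, "yaw": 0, "fingers": 10}, {"dx": 0, "dy": 0, "dz": -0.035, "yaw": 0, "fingers": 10}, {"dx": 0, "dy": 0, "dz": -0.055, "yaw": 0, "fingers": 10}, {"dx": 0, "dy": 0, "dz": -0.075, "yaw": 0, "fingers": 10}, {"dx": 0, "dy": 0, "dz": -0.087, "yaw": 0, "fingers": 10}, {"dx": 0, "dy": 0, "dz": -0.091, "yaw": 0, "fingers": 10}, {"dx": 0, "dy": 0, "dz": -0.091, "yaw": 0, "fingers": 10}, {"dx": 0, "dy": 0, "dz": -0.0905, "yaw": 0, "fingers": 70}, {"dx": 0, "dy": 0, "dz": -0.0905, "yaw": 0, "fingers": 70}]}}

```text
time: 41.32
ee_pos: [0.5119, 0.0776, 0.0979]
eef_rot: [[0.999, 0.015, 0.03], [-0.03, -0.007, 1.0], [0.015, -1.0, -0.006]]
contact_force: [-0.7, -0.0, 0.7]
gripper_width: 0.0432
```

Request:
{"fn": "jog_arm", "kwargs": {"increments": [{"dx": 0, "dy": -0.05, "dz": 0, "yaw": 0, "fingers": 100}, {"dx": 0, "dy": -0.1, "dz": 0.0, "yaw": 0, "fingers": 100}, {"dx": 0, "dy": -0.15, "dz": 0.03, "yaw": 0, "fingers": 100}, {"dx": 0, "dy": -0.173, "dz": 0.08, "yaw": 0, "fingers": 100}, {"dx": 0, "dy": -0.173, "dz": 0.12, "yaw": 0, "fingers": 100}, {"dx": 0, "dy": -0.173, "dz": 0.12, "yaw": 0, "fingers": 100}]}}

```text
time: 42.08
ee_pos: [0.5127, 0.2017, 0.2709]
eef_rot: [[1.0, 0.016, 0.025], [-0.025, -0.005, 1.0], [0.017, -1.0, -0.005]]
contact_force: [-0.3, -1.1, -1.1]
gripper_width: 0.0931
```

```bash
python3 out.py orange
```

```text
expect px 317 81 (array([0.52122534, 0.30907141]), np.float64(-0.050463840021747974), (62.317779541015625, 44.707122802734375))
rel d [0.0032 0.1496 0.1108] yaw 0.0007 | t 42.12 p [0.5127 0.1995 0.2703] ang -0.0273 w 0.0926
rel d [0.0018 0.2421 0.1114] yaw 0.0007 | t 42.12 p [0.5127 0.1995 0.2703] ang -0.0273 w 0.0926
```

View pics/o_orange.png

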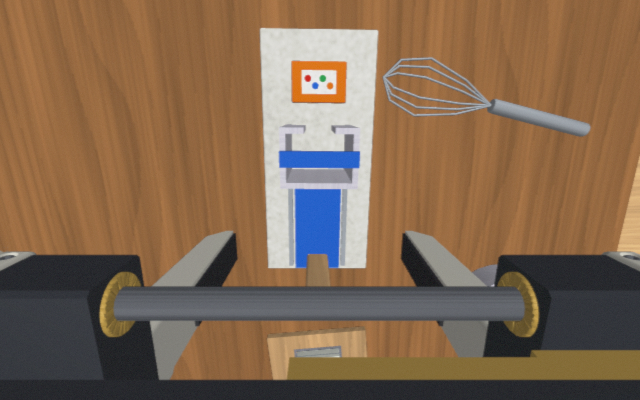

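Orange is at the outlet (319,82) and the column is empty.

Request:
{"fn": "jog_arm", "kwargs": {"increments": [{"dx": 0.0023, "dy": 0.02, "dz": 0.05, "yaw": 0, "fingers": 100}, {"dx": 0.0023, "dy": 0.06, "dz": 0.1, "yaw": 0, "fingers": 100}, {"dx": 0.0023, "dy": 0.1, "dz": 0.1135, "yaw": 0, "fingers": 100}, {"dx": 0.0023, "dy": 0.13, "dz": 0.1135, "yaw": 0, "fingers": 100}, {"dx": 0.0023, "dy": 0.16, "dz": 0.1135, "yaw": 0, "fingers": 100}, {"dx": 0.0023, "dy": 0.185, "dz": 0.1135, "yaw": 0, "fingers": 100}, {"dx": 0.0023, "dy": 0.21, "dz": 0.1135, "yaw": 0, "fingers": 100}, {"dx": 0.0023, "dy": 0.23, "dz": 0.1135, "yaw": 0, "fingers": 100}, {"dx": 0.0023, "dy": 0.242, "dz": 0.1135, "yaw": 0, "fingers": 100}, {"dx": 0.0023, "dy": 0.242, "dz": 0.1135, "yaw": 0, "fingers": 50}], "newtons": 30}}

```text
time: 43.38
ee_pos: [0.5218, 0.3107, 0.0271]
eef_rot: [[1.0, 0.015, 0.027], [-0.027, -0.008, 1.0], [0.015, -1.0, -0.007]]
contact_force: [0.6, -0.1, -0.3]
gripper_width: 0.0869
```

Request:
{"fn": "jog_arm", "kwargs": {"increments": [{"dx": 0, "dy": 0, "dz": 0, "yaw": 0, "fingers": 50}, {"dx": 0, "dy": 0, "dz": 0, "yaw": 0, "fingers": 50}, {"dx": 0, "dy": 0, "dz": 0, "yaw": 0, "fingers": 50}, {"dx": 0, "dy": -0.04, "dz": 0, "yaw": 0, "fingers": 50}, {"dx": 0, "dy": -0.1, "dz": 0, "yaw": 0, "fingers": 50}, {"dx": 0, "dy": -0.16, "dz": 0, "yaw": 0, "fingers": 50}, {"dx": 0, "dy": -0.17, "dz": 0, "yaw": 0, "fingers": 50}]}}

```text
time: 44.25
ee_pos: [0.5205, 0.3132, 0.2013]
eef_rot: [[0.999, 0.02, 0.028], [-0.028, -0.004, 1.0], [0.02, -1.0, -0.004]]
contact_force: [-0.8, -0.0, -0.6]
gripper_width: 0.064
```

Request:
{"fn": "jog_arm", "kwargs": {"increments": [{"dx": 0.006, "dy": 0.003, "dz": -0.045, "yaw": -0.01, "fingers": 50}, {"dx": 0.006, "dy": 0.003, "dz": -0.095, "yaw": -0.02, "fingers": 50}, {"dx": 0.006, "dy": 0.003, "dz": -0.145, "yaw": -0.03, "fingers": 50}, {"dx": 0.006, "dy": 0.003, "dz": -0.195, "yaw": -0.04, "fingers": 50}, {"dx": 0.006, "dy": 0.003, "dz": -0.25, "yaw": -0.05, "fingers": 50}, {"dx": 0.006, "dy": 0.003, "dz": -0.305, "yaw": -0.06, "fingers": 50}, {"dx": 0.006, "dy": 0.003, "dz": -0.36, "yaw": -0.07, "fingers": 50}, {"dx": 0.006, "dy": 0.003, "dz": -0.415, "yaw": -0.084, "fingers": 50}, {"dx": 0.006, "dy": 0.003, "dz": -0.455, "yaw": -0.084, "fingers": 50}, {"dx": 0.006, "dy": 0.003, "dz": -0.464, "yaw": -0.084, "fingers": 50}]}}

```text
time: 45.5
ee_pos: [0.5125, -0.1539, 0.199]
eef_rot: [[0.999, 0.018, -0.051], [0.052, -0.005, 0.999], [0.018, -1.0, -0.006]]
contact_force: [0.3, 0.1, -0.3]
gripper_width: 0.0635
```

```bash
python3 - <<'E'
from out import *
f=shot("wrist","h4"); t=shot("top","t7");s=shot("side","s7")
I=f["color"].astype(int);m=(I.min(2)>165);u,v=map(int,proj(f,[.51,-.096,.03]));print(u,v);k=np.zeros(m.shape,bool);k[max(0,v-55):v+55,u-70:u+70]=1
m=cv2.morphologyEx((m&k).astype(np.uint8),cv2.MORPH_CLOSE,np.ones((9,9)));print("tin5",tinrect(f,m,.03))
rel([.5132,-.1552+.002,.0315],.056)
cv2.imwrite('pics/c7.png',np.hstack([cv2.resize(s["color"][120:270,310:510],None,fx=2,fy=2,interpolation=2),cv2.resize(t["color"][215:290,350:450],None,fx=4,fy=4,interpolation=2)])[:,:,::-1])
E
```

```text
315 128
tin5 (array([ 0.51051428, -0.09498642]), np.float64(0.05160842088518279), (64.03596496582031, 44.93659210205078))
rel d [-0.0036  0.1682 -0.0023] yaw 0.0003 | t 45.65 p [ 0.5134 -0.1501  0.1997] ang 0.0563 w 0.0639
```

View pics/c7.png

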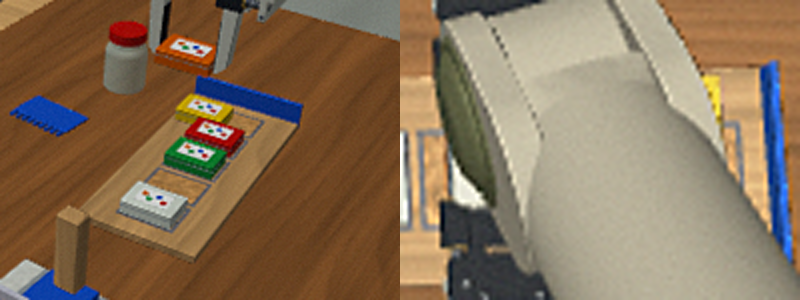

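The side crop shows green, red and white in place and place 4 empty. Yellow has been knocked aside towards +x, off place 1. I'll set orange down first, then mend yellow.

Request:
{"fn": "jog_arm", "kwargs": {"increments": [{"dx": -0.0036, "dy": 0.03, "dz": -0.0025, "yaw": 0, "fingers": 50}, {"dx": -0.0036, "dy": 0.07, "dz": -0.0025, "yaw": 0, "fingers": 50}, {"dx": -0.0036, "dy": 0.11, "dz": -0.0025, "yaw": 0, "fingers": 50}, {"dx": -0.0036, "dy": 0.14, "dz": -0.0025, "yaw": 0, "fingers": 50}, {"dx": -0.0036, "dy": 0.155, "dz": -0.0025, "yaw": 0, "fingers": 50}, {"dx": -0.0036, "dy": 0.163, "dz": -0.0025, "yaw": 0, "fingers": 50}, {"dx": -0.0036, "dy": 0.167, "dz": -0.0025, "yaw": 0, "fingers": 50}, {"dx": -0.0036, "dy": 0.1675, "dz": -0.0025, "yaw": 0, "fingers": 50}, {"dx": -0.0036, "dy": 0.1675, "dz": -0.0025, "yaw": 0, "fingers": 90}, {"dx": -0.0036, "dy": 0.1675, "dz": -0.0025, "yaw": 0, "fingers": 90}]}}

```text
time: 46.9
ee_pos: [0.5135, -0.1536, 0.0327]
eef_rot: [[0.998, 0.021, -0.056], [0.056, -0.004, 0.998], [0.02, -1.0, -0.005]]
contact_force: [-1.0, 0.8, -0.5]
gripper_width: 0.0793
```

Request:
{"fn": "jog_arm", "kwargs": {"increments": [{"dx": 0, "dy": 0, "dz": 0, "yaw": 0, "fingers": 90}, {"dx": 0, "dy": -0.03, "dz": 0, "yaw": 0, "fingers": 90}, {"dx": 0, "dy": -0.08, "dz": 0, "yaw": 0, "fingers": 90}, {"dx": 0, "dy": -0.14, "dz": -0.04, "yaw": 0, "fingers": 100}, {"dx": 0, "dy": -0.2, "dz": -0.1, "yaw": 0, "fingers": 100}, {"dx": 0, "dy": -0.24, "dz": -0.16, "yaw": 0, "fingers": 100}, {"dx": 0, "dy": -0.24, "dz": -0.22, "yaw": 0, "fingers": 100}, {"dx": 0, "dy": -0.24, "dz": -0.26, "yaw": 0, "fingers": 100}, {"dx": 0, "dy": -0.24, "dz": -0.26, "yaw": 0, "fingers": 100}]}}

```text
time: 48.02
ee_pos: [0.5215, -0.4178, 0.2737]
eef_rot: [[0.999, 0.02, -0.049], [0.049, -0.005, 0.999], [0.02, -1.0, -0.006]]
contact_force: [-0.8, 1.8, -0.3]
gripper_width: 0.0929
```

```bash
cat > chk.py <<'E'
from out import *
f=shot("wrist",sys.argv[1]); pickle.dump(f,open("chk.pkl","wb"))
P=dict(yellow=(.5234,-.3352),red=(.5201,-.275),green=(.5165,-.2151),orange=(.5132,-.1552),white=(.510,-.0963))
for c,p in P.items():
    try:
        if c=="white":
            u,v=map(int,proj(f,[*p,.03]));m=(f["color"].min(2)>165).astype(np.uint8);k=np.zeros_like(m);k[max(0,v-35):v+35,u-60:u+60]=1;m=m*k
        else:
            m=mask(f,c);k=np.zeros_like(m);k[:262,235:460]=1;m=m*k
        m=cv2.morphologyEx(m,cv2.MORPH_CLOSE,np.ones((5,5)));r=tinrect(f,m,.03)
        print(c,r[0].round(4),"ang",round(r[1],3),"size",np.round(r[2],1),"off mm",((r[0]-p)*1000).round(1))
    except Exception as e: print(c,"?",e)
E
python3 chk.py w8; python3 -c "
from h import *
rel([.5234,-.3352,.0315],.056)"
```

```text
yellow [ 0.5603 -0.3205] ang 0.051 size [63.3 44.8] off mm [36.9 14.7]
red [ 0.5223 -0.2748] ang 0.053 size [63.1 45.9] off mm [2.2 0.2]
green [ 0.5201 -0.2316] ang 0.054 size [60.8 12.7] off mm [  3.6 -16.5]
orange [ 0.5354 -0.2764] ang -1.513 size [5.3 4.6] off mm [  22.2 -121.2]
white [ 0.521  -0.2726] ang 0.051 size [40.1 25. ] off mm [  11.  -176.3]
rel d [0.0008 0.2417 0.0822] yaw -0.0052 | t 48.08 p [ 0.5219 -0.4163  0.2736] ang 0.0508 w 0.0931
```

View pics/w8.png

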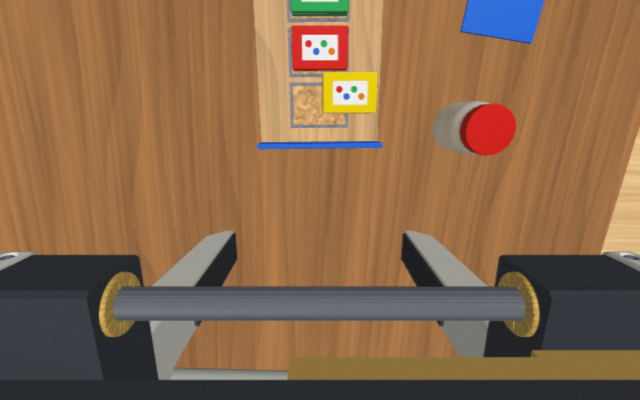

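The wrist view shows yellow at (350,92), about 37 mm in x and 15 mm in y off place 1, still square and just clear of red. The jar at (488,130) is about 80 mm beyond the tin.

Request:
{"fn": "jog_arm", "kwargs": {"increments": [{"dx": 0.0384, "dy": 0.03, "dz": 0.05, "yaw": 0, "fingers": 100}, {"dx": 0.0384, "dy": 0.08, "dz": 0.0945, "yaw": 0, "fingers": 100}, {"dx": 0.0384, "dy": 0.13, "dz": 0.0945, "yaw": 0, "fingers": 100}, {"dx": 0.0384, "dy": 0.16, "dz": 0.0945, "yaw": 0, "fingers": 100}, {"dx": 0.0384, "dy": 0.19, "dz": 0.0945, "yaw": 0, "fingers": 100}, {"dx": 0.0384, "dy": 0.22, "dz": 0.0945, "yaw": 0, "fingers": 100}, {"dx": 0.0384, "dy": 0.242, "dz": 0.0945, "yaw": 0, "fingers": 100}, {"dx": 0.0384, "dy": 0.242, "dz": 0.0945, "yaw": 0, "fingers": 100}, {"dx": 0.0384, "dy": 0.242, "dz": 0.0945, "yaw": 0, "fingers": 50}, {"dx": 0.0384, "dy": 0.242, "dz": 0.0945, "yaw": 0, "fingers": 50}], "newtons": 30}}

```text
time: 49.32
ee_pos: [0.5605, -0.3208, 0.0321]
eef_rot: [[0.998, 0.021, -0.051], [0.051, -0.004, 0.999], [0.02, -1.0, -0.005]]
contact_force: [-0.4, 0.2, 0.4]
gripper_width: 0.0771
```

Request:
{"fn": "jog_arm", "kwargs": {"increments": [{"dx": 0, "dy": 0, "dz": 0, "yaw": 0, "fingers": 50}, {"dx": 0, "dy": 0, "dz": 0, "yaw": 0, "fingers": 50}, {"dx": 0, "dy": -0.02, "dz": 0, "yaw": 0, "fingers": 50}, {"dx": 0, "dy": -0.05, "dz": 0, "yaw": 0, "fingers": 50}, {"dx": 0, "dy": -0.05, "dz": 0, "yaw": 0, "fingers": 50}, {"dx": 0, "dy": -0.05, "dz": 0, "yaw": 0, "fingers": 50}]}}

```text
time: 50.08
ee_pos: [0.5592, -0.3208, 0.0825]
eef_rot: [[0.999, 0.021, -0.05], [0.051, -0.005, 0.999], [0.021, -1.0, -0.006]]
contact_force: [0.0, -0.2, -0.3]
gripper_width: 0.0637
```

```bash
python3 -c "
from h import *
rel([.5234,-.3352,.0315],.056)"
```

```text
rel d [-0.0376  0.0504 -0.0122] yaw -0.0054 | t 50.08 p [ 0.5592 -0.3208  0.0825] ang 0.0506 w 0.0637
```

Request:
{"fn": "jog_arm", "kwargs": {"increments": [{"dx": -0.015, "dy": 0.0, "dz": -0.006, "yaw": -0.005, "fingers": 50}, {"dx": -0.03, "dy": 0.0, "dz": -0.0122, "yaw": -0.005, "fingers": 50}, {"dx": -0.0376, "dy": 0.005, "dz": -0.0122, "yaw": -0.005, "fingers": 50}, {"dx": -0.0376, "dy": 0.025, "dz": -0.0122, "yaw": -0.005, "fingers": 50}, {"dx": -0.0376, "dy": 0.04, "dz": -0.0122, "yaw": -0.005, "fingers": 50}, {"dx": -0.0376, "dy": 0.0495, "dz": -0.0122, "yaw": -0.005, "fingers": 50}, {"dx": -0.0376, "dy": 0.0495, "dz": -0.0122, "yaw": -0.005, "fingers": 50}, {"dx": -0.0376, "dy": 0.0495, "dz": -0.0122, "yaw": -0.005, "fingers": 50}, {"dx": -0.0376, "dy": 0.0495, "dz": -0.0122, "yaw": -0.005, "fingers": 90}, {"dx": -0.0376, "dy": 0.0495, "dz": -0.0122, "yaw": -0.005, "fingers": 90}]}}

```text
time: 51.32
ee_pos: [0.5235, -0.3351, 0.0324]
eef_rot: [[0.998, 0.021, -0.055], [0.056, -0.005, 0.998], [0.021, -1.0, -0.006]]
contact_force: [0.2, -0.5, -0.8]
gripper_width: 0.0789
```

Request:
{"fn": "jog_arm", "kwargs": {"increments": [{"dx": 0, "dy": 0, "dz": 0, "yaw": 0, "fingers": 90}, {"dx": 0, "dy": -0.03, "dz": 0, "yaw": 0, "fingers": 90}, {"dx": 0, "dy": -0.08, "dz": 0, "yaw": 0, "fingers": 90}, {"dx": 0, "dy": -0.14, "dz": 0.02, "yaw": 0, "fingers": 100}, {"dx": 0, "dy": -0.2, "dz": 0.04, "yaw": 0, "fingers": 100}, {"dx": 0, "dy": -0.25, "dz": 0.055, "yaw": 0, "fingers": 100}, {"dx": 0, "dy": -0.25, "dz": 0.055, "yaw": 0, "fingers": 100}, {"dx": 0, "dy": -0.25, "dz": 0.055, "yaw": 0, "fingers": 100}]}}

```text
time: 52.32
ee_pos: [0.5146, -0.2794, 0.2817]
eef_rot: [[0.998, 0.021, -0.055], [0.055, -0.006, 0.998], [0.021, -1.0, -0.007]]
contact_force: [-1.0, 0.3, -0.2]
gripper_width: 0.0929
```

```bash
python3 chk.py w9
```

```text
yellow [ 0.5259 -0.3329] ang 0.047 size [62.8 47.2] off mm [2.5 2.3]
red [ 0.5224 -0.2735] ang 0.05 size [62.7 45.1] off mm [2.3 1.5]
green [ 0.5192 -0.2143] ang 0.053 size [62.1 44. ] off mm [2.7 0.8]
orange [ 0.5161 -0.1551] ang 0.039 size [62.9 46. ] off mm [2.9 0.1]
white [ 0.5109 -0.101 ] ang 0.061 size [64.  32.4] off mm [ 0.9 -4.7]
```

View pics/w9.png

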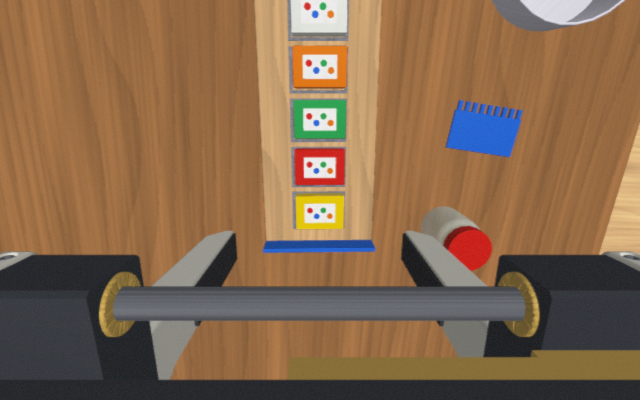

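All five tins sit square on their marks, in order yellow, red, green, orange, white from the blue panel. The last check, before handing in, compares the handle and bystanders with the first side frame.

```bash
python3 - <<'E'
from meas import *
import pickle
F=pickle.load(open("f0.pkl","rb"))["side"]["color"].astype(int); s=shot("side","s9")["color"].astype(int)
d=np.abs(F-s).max(2)
for n,(a,b,c,e) in dict(handle=(220,268,334,360),pan=(170,225,240,312),comb=(165,190,312,356),jar=(128,168,358,388),whisk=(238,320,163,242)).items(): print(n,(d[a:b,c:e]>40).mean().round(3))
st=env.sense();print(st["time"],st["contact_force"]); env.finish_job()
E
```

```text
handle 0.0
pan 0.0
comb 0.0
jar 0.0
whisk 0.0
52.425 [-0.51991218  1.53785084 -0.45324903]
the job is handed in; nothing more can be done
```

The dispenser is empty and all five tins lie in a row from the blue panel: yellow, red, green, orange, white. I handed the job in at 52 s on the robot's clock.

- **How it went:** I first set the askew white tin on place 5. Then I pushed yellow, red, green and orange out one at a time and placed them on places 1 to 4, pulling the pusher home after each stroke.
- **Mended on the way:** yellow was knocked off place 1 by about 40 mm partway through, so I picked it up and reset it.
- **Tins:** in the last wrist view yellow, red, green and orange lie within about 3.5 mm of their place centres and within 0.02 rad of square. White was cut off at the image edge, so that view's 4.7 mm reading is unreliable; an earlier full view put it about 1.5 mm off.
- **Pusher and bystanders:** the handle, pan, comb, jar and whisk look unchanged from the first side picture.
- **Disagreements:** the top camera read yellow about 5 mm off in x when it was first placed, which the wrist camera and gripper position did not bear out. Two rough height readings of the marks from top and wrist together were far off. A third mark read 13.5 mm, close to the stated 12 mm board, and two wrist views agreed at 12 mm, so I used that.

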